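# Load engraved plates on edge into the cleaning carrier

### The arm

A 6-joint arm with a two-finger parallel gripper is mounted at the origin on a cart in front of the work surface, level with it; the furniture and walls round the work are solid. World frame = base frame: x ahead of the robot, y to its left, z up, the work surface at z = 0. Lengths are in mm, angles in rad, forces in N, time in s.
With the tool pointing down it reaches from about 350 to 875 mm from the base axis. Payload 4.2 kg.
Tool frame: the origin (TCP) lies midway between the tips of the shut fingers; the grasp point (between the pads) lies 19 mm behind it; z points along the fingers, y is the direction in which the jaws open and shut (so a half turn about z gives the same grasp; the last joint's range is limited). The gripper opens to 85 mm and grips with 20 to 120 N. Pads are 22 mm wide; open, the fingers measure 114 mm over their backs; the gripper's body (76 mm by 85 mm) begins 54 mm behind the grasp point. The pads swing forward as they close: fully open they stand 13 mm farther back than shut.
Start: joints at [1.525, 0.385, 0.008, 0, -1.194, -0.259], TCP at [187.532, 596.18, 231.312] pointing down, gripper open.
Joint ranges: [-3.14, 3.14], [-1.21, 2.06], [-1.07, 1.41], [-3.16, 2.05], [-2.99, -0.16], [-3.1, 3.1]. Speed limits (rad/s): [2.79, 2.79, 3.14, 3.14, 3.14, 3.14].

### API

Orientations are given as a unit quaternion [x, y, z, w].
In Python, from bench import arm gives the robot as it stands.
- The arm moves only by the tool servo_tool, never from a script. Its argument "rows" is a list of rows, each an object of numbers: "fingers": the finger opening in cm, from 0 to 8.54; "x", "y", "z": the shift along the tool's x, y, z in cm; "turn": the turn about the tool's z in degrees. A call has 1 to 10 rows; each row shifts and turns the commanded pose from where the row before left it, along the tool's axes as they then stand; what a row does not reach is not made up. A row lasts 1/12 s, in which the tool goes at most 41.7 mm and 7.16 degrees, less where a joint would pass 70% of its speed; a pose out of reach is approached as far as the arm can. A call is refused whole if a number of a shift passes 4.17 or a number of a turn 7.16, either way. A call with a gripper value outside its range is refused whole. The fingers move at their own pace and stop on an object; the grip force is fixed at half the most. Time passes only in rows, so rows that do not move let the fingers close. It gives the time, the measured TCP pose, the force and the opening at its end, in the units of the state.
- arm.read_state(): the state, without advancing time (a new reading comes with each control period).
- arm.get_image(name): name is "scene" or "top" or "wrist"; returns (picture, depth): 420x560x3 uint8, red, green, blue; 420x560 float32, mm along the optical axis (not along the pixel's ray), 0 where there is no reading.
- arm.camera_model(name): a dict with "fx", "fy", "cx", "cy" (pixels), "pose" (4x4, takes a point from camera to world coordinates). Camera axes: x right, y down, z forward; pixel columns grow to the right and rows downward; lengths in mm; the calibration is good to about 2 mm. A picture is of the moment at which its call begins: read the wrist's pose just before it. camera_model takes no time and is no camera call; for the wrist camera it gives the pose at the moment of the call.
- arm.job_done(): hands the job in, once; it reports no verdict.
The state is a dict: "clock": time; "joints": joint angles; "joint_vel": joint speeds; "joint_efforts": joint torques, N m; "position": TCP position; "ee_rot": TCP orientation; "contact_force": force on the tool from outside, world axes, zero at the start; "wrist_torque": the same for the moment, N m; "gripper_width": finger opening in mm.
Only numpy, scipy, OpenCV 4.12 (cv2) and the standard library are available. Lean on these libraries where they do the work, as an engineer would, in place of code of your own. Each camera call takes 0.05 s, during which the arm holds its last target.

### The job

Get the two engraved brass plates from the sloping rest ready for the cleaning bath: swing the carrier's keeper bar aside, stand each plate upright on its long thin edge in a slot of its own beside the plate already there, setting it down without dropping it, and swing the keeper back over the plates until it is fully home in its catch. Leave the plate already in the carrier in its slot, and don't knock about the tools lying around.

Things in the scene. Friction and masses are not known exactly. Their poses are not given: they have to be found in the camera images.
- sloping_rest: fixed wooden rest 262 mm long (its x), 92 mm deep; plate_1 and plate_2 lean on it side by side, centres 63 mm either side of its middle. Origin under its middle at table level. Its board is at 48 degrees to the table (plates 42 degrees off vertical), rises toward its +y and faces up and to -y; board's upper edge 60 mm up; 12 mm lip at the foot, brass pins at the ends and between the plates
- plate_1: engraved brass plate 110 x 90 x 8 mm, about 0.45 kg, loose; origin at its centre; x along the 110 mm length, y through the 8 mm thickness (engraved face: -y), z along the 90 mm height. Starts leaning on the sloping rest, lower long edge in the lip, z pointing up the slope; its upper 40 mm stand free of the board, front and back, for a pinch over the upper long edge
- plate_2: engraved brass plate 110 x 90 x 8 mm, about 0.45 kg, loose; origin at its centre; x along the 110 mm length, y through the 8 mm thickness (engraved face: -y), z along the 90 mm height. Starts leaning on the sloping rest, lower long edge in the lip, z pointing up the slope; its upper 40 mm stand free of the board, front and back, for a pinch over the upper long edge
- plate_3: engraved brass plate 110 x 90 x 8 mm, about 0.45 kg, loose; origin at its centre; x along the 110 mm length, y through the 8 mm thickness (engraved face: -y), z along the 90 mm height. Stands upright in the carrier's right slot from the start and stays there
- carrier: fixed stainless carrier 128 x 204 mm, origin under its middle at table level; three slots along its x, at y = -50, 0, +50 mm. A plate in a slot has its length along x, thickness along y, centre 59 mm and top 104 mm above the table. Side rails 34 mm high at x = +-60 mm leave 120 mm for the 110 mm length. Keeper's catch post at y = +100 mm, 20 mm wide, 6 mm thick, 126 mm high
- slot_left (a point): middle of the free slot at the carrier's y = +50 mm, at seat height (14 mm above the table); axes as the carrier's. The slot runs between four round-topped 8 mm rods at x = +-36 mm, tops 60 mm above the table, that leave 16 mm for the 8 mm plate
- slot_middle (a point): the same for the free slot at the carrier's y = 0
- keeper (a joint): flat steel keeper bar 12 x 8 mm, 204 mm long, swinging level about an upright pivot, underside 108.5 mm up: 4 mm over standing plates. 0 = home in the catch, lying over all slots along the carrier's +y; grows to 1.85 rad as its free end swings to the carrier's -x side, counter-clockwise from above. Starts within 0.3 of home. Stays where left; about 1 N at the knob moves it
- keeper_knob (a point): middle of the black upright knob on the keeper bar: diameter 20 mm, from 122 to 158 mm above the table (this point at 140 mm), 125 mm from the pivot
- keeper_pivot (a point): pivot of the keeper bar, at the carrier's y = -100 mm, at the bar's underside; its axis is vertical
- oilstone: bystander: pale oilstone, 50 x 150 x 25 mm, lying flat, loose; origin under its middle
- cork_block: bystander: cork block 57 x 77 x 32 mm, loose; origin under its middle
- graver_11: bystander: graver with wooden handle, 152 mm long, 40 mm high, loose; origin at table level under its middle
- loupe: bystander: black eye loupe, 41 mm wide, 34 mm high, loose; origin under its middle
Things that resemble listed ones, but are neither listed nor needed, are in the scene too. What is shaped like the plate_2 but blue is not meant. Leave any green look-alike of the plate_3 alone.

How it is judged (in metres and radians):
On the way, in this order (a step that is already met when the one before it is completed fails the run):
1. the keeper bar is swung aside (value of joint keeper above 0.7 rad), for 0.1 s.
2. one plate stands upright in a free slot, let go (((x of plate_1 in the frame of carrier between -0.01 and 0.01 m and z of plate_1 in the frame of carrier between 0.054 and 0.064 m and angle between the y axis of plate_1 and the y axis of carrier, either way round below 0.25 rad and (y of plate_1 in the frame of carrier between -0.01 and 0.01 m or y of plate_1 in the frame of carrier between 0.04 and 0.06 m) and contact force between plate_1 and the fingers below 0.2 N) or (x of plate_2 in the frame of carrier between -0.01 and 0.01 m and z of plate_2 in the frame of carrier between 0.054 and 0.064 m and angle between the y axis of plate_2 and the y axis of carrier, either way round below 0.25 rad and (y of plate_2 in the frame of carrier between -0.01 and 0.01 m or y of plate_2 in the frame of carrier between 0.04 and 0.06 m) and contact force between plate_2 and the fingers below 0.2 N))), for 0.2 s.
3. both plates stand upright in free slots, let go (x of plate_1 in the frame of carrier between -0.01 and 0.01 m and z of plate_1 in the frame of carrier between 0.054 and 0.064 m and angle between the y axis of each of plate_1, plate_2 and the y axis of carrier, either way round below 0.25 rad and (y of plate_1 in the frame of carrier between -0.01 and 0.01 m or y of plate_1 in the frame of carrier between 0.04 and 0.06 m) and contact force between each of plate_1, plate_2 and the fingers below 0.2 N and x of plate_2 in the frame of carrier between -0.01 and 0.01 m and z of plate_2 in the frame of carrier between 0.054 and 0.064 m and (y of plate_2 in the frame of carrier between -0.01 and 0.01 m or y of plate_2 in the frame of carrier between 0.04 and 0.06 m)), for 0.2 s.
At the end, for the whole second after the job is handed in: plate_1 and plate_2 stand on a long edge in the left and middle slots, plate_3 in the right: centre within 10 mm of the slot's middle, 54 to 64 mm up, within 0.25 rad of square to the slot, let go, at rest; keeper home (below 0.08 rad) (all of step 3 and x of plate_3 in the frame of carrier between -0.01 and 0.01 m and z of plate_3 in the frame of carrier between 0.054 and 0.064 m and angle between the y axis of plate_3 and the y axis of carrier, either way round below 0.25 rad and y of plate_3 in the frame of carrier between -0.06 and -0.04 m and contact force between plate_3 and the fingers below 0.2 N and linear speed of each of plate_1, plate_2, plate_3 below 0.02 m/s and value of joint keeper below 0.08 rad); the robot touches nothing.
It fails at once if a plate is dropped: let go over the carrier more than 12 mm above its seat ((horizontal distance between plate_1 and carrier below 0.09 m and z of plate_1 in the frame of carrier above 0.071 m and contact force between plate_1 and the fingers below 0.2 N) or (horizontal distance between plate_2 and carrier below 0.09 m and z of plate_2 in the frame of carrier above 0.071 m and contact force between plate_2 and the fingers below 0.2 N)).
It fails at once if a tool lying around is knocked more than 40 mm from its place (distance of any of oilstone, cork_block, graver_11, loupe from where it was at the start of the episode above 0.04 m).
It also fails if it takes over 72 s, if anything falls off the work surface, if the arm or the gripper's body presses on something with over 40 N, if the wrist force passes 120 N, or if a joint passes its speed limit or range.

## Working session

There is one attempt and no reset: what is moved stays moved. The work goes in short steps, Python scripts to look and compute and a tool call to move; the robot and the scene stay as the last step left them, time stands still between calls to the robot, and variables do not carry over. Pictures are saved under pics/ and viewed, and the job is handed in when it is done.

Besides the shell and the picture viewer there is one more tool, called after "Emit:" as a command line: name --argument value ..., lists and objects as JSON in quotes. servo_tool: Moves the arm, as the interface text tells. Its arguments: {"type":"object","properties":{"rows":{"type":"array","items":{"type":"object","properties":{"fingers":{"type":"number"},"x":{"type":"number"},"y":{"type":"number"},"z":{"type":"number"},"turn":{"type":"number"}}}}},"required":["rows"]}

```bash
ls; mkdir -p pics
python3 - <<'E'
from bench import arm
import cv2,numpy as np
print(arm.read_state())
for n in("scene","top","wrist"):
    m=arm.camera_model(n);print(n,m['fx'],m['cx'],m['cy'],np.round(m['pose'],3).tolist())
    p,d=arm.get_image(n);cv2.imwrite(f'pics/{n}0.png',p[:,:,::-1]);np.savez(f'{n}0.npz',p=p,d=d,pose=m['pose'],k=[m['fx'],m['fy'],m['cx'],m['cy']])
E
```

```text
pics
{'clock': 0.0, 'joints': array([ 1.52462165e+00,  3.85541666e-01,  6.59952767e-03, -5.22063440e-04,
       -1.19401128e+00, -2.58594569e-01]), 'joint_vel': array([ 8.58187255e-04,  1.99539630e-03,  1.44269694e-03,  9.10885532e-05,
       -9.14262436e-04,  9.74841221e-04]), 'joint_efforts': array([ 1.05952201e-04, -3.92287123e+01,  1.88399506e+01,  4.18619201e+00,
       -4.74025263e-03, -1.14855283e-06]), 'position': array([187.34826395, 595.62711588, 230.21687132]), 'ee_rot': array([ 9.88396687e-01, -1.51890644e-01, -1.26913183e-04,  1.09818676e-03]), 'contact_force': array([-0.29055863, -0.60863066,  0.18404422]), 'wrist_torque': array([-0.0958829 ,  0.01369231,  0.02116285]), 'gripper_width': 85.34664070452861}
scene 540.0721877378484 281.0901891098001 208.74945125317032 [[0.562, -0.335, 0.756, -614.671], [-0.827, -0.232, 0.512, -757.119], [0.004, -0.913, -0.407, 760.504], [0.0, 0.0, 0.0, 1.0]]
top 434.51663287950214 273.92848671894825 207.58108414240974 [[0.007, -0.984, 0.178, 312.256], [-1.0, -0.007, 0.0, 43.585], [0.001, -0.178, -0.984, 1610.285], [0.0, 0.0, 0.0, 1.0]]
wrist 291.63574389328875 278.6139136671803 208.17880390537786 [[-0.3, -0.916, -0.268, 256.192], [-0.954, 0.288, 0.083, 574.586], [0.002, 0.28, -0.96, 372.959], [0.0, 0.0, 0.0, 1.0]]
```

View pics/scene0.png

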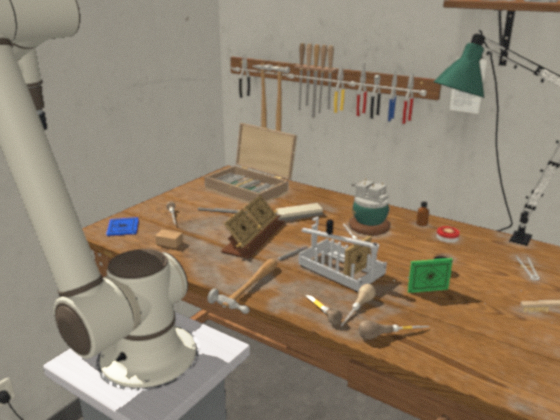

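View pics/top0.png

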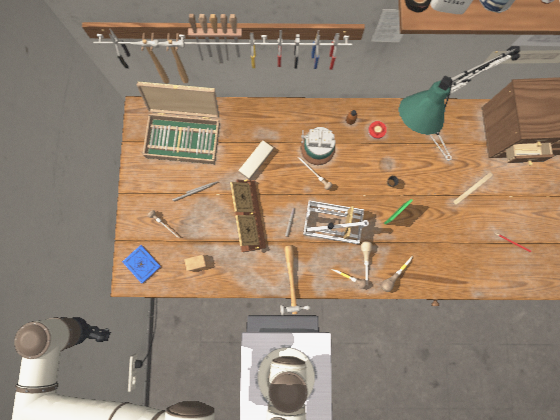

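View pics/wrist0.png

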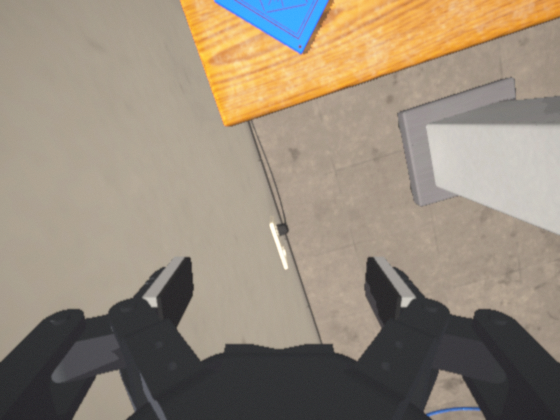

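The top view shows the rest with both brass plates at (245,215) and the carrier at (335,222) with the keeper over it. The blue look-alike is at (141,264) and the green one at (399,212). Next I enlarge this area.

```bash
cat > h.py <<'E'
import numpy as np,cv2
def load(n):
    z=np.load(n+'.npz');return z['p'],z['d'],z['pose'],z['k']
def world(d,pose,k):
    v,u=np.mgrid[:d.shape[0],:d.shape[1]]
    P=np.stack([(u-k[2])/k[0]*d,(v-k[3])/k[1]*d,d],-1)
    return P@pose[:3,:3].T+pose[:3,3]
def snap(n,tag):
    from bench import arm
    m=arm.camera_model(n);p,d=arm.get_image(n);cv2.imwrite(f'pics/{tag}.png',p[:,:,::-1]);np.savez(f'{tag}.npz',p=p,d=d,pose=m['pose'],k=[m['fx'],m['fy'],m['cx'],m['cy']])
def project(P,pose,k):
    c=(np.asarray(P)-pose[:3,3])@pose[:3,:3]
    return np.stack([c[...,0]/c[...,2]*k[0]+k[2],c[...,1]/c[...,2]*k[1]+k[3]],-1)
E
python3 - <<'E'
from h import *
p,d,T,k=load('top0');W=world(d,T,k)
c=p[165:265,220:420,::-1];cv2.imwrite('pics/topc.png',cv2.resize(c,None,fx=4,fy=4,interpolation=cv2.INTER_CUBIC))
for u,v in[(270,260),(247,184),(239,184),(258,184),(240,215),(262,248),(334,226),(362,225),(306,204),(305,238),(311,222),(350,222)]:print(u,v,W[v,u].round())
p,d,T,k=load('scene0');W=world(d,T,k)
c=p[180:300,215:400,::-1];cv2.imwrite('pics/scenec.png',cv2.resize(c,None,fx=4,fy=4,interpolation=cv2.INTER_CUBIC))
E
```

```text
270 260 [407.  57.   6.]
247 184 [687. 145.  32.]
239 184 [679. 172.  63.]
258 184 [697. 105.  -9.]
240 215 [563. 165.  75.]
262 248 [451.  87.   7.]
334 226 [ 520. -166.  112.]
362 225 [ 526. -266.  100.]
306 204 [618. -77.   4.]
305 238 [490. -72.   3.]
311 222 [550. -96.  -1.]
350 222 [ 536. -223.  106.]
```

View pics/topc.png

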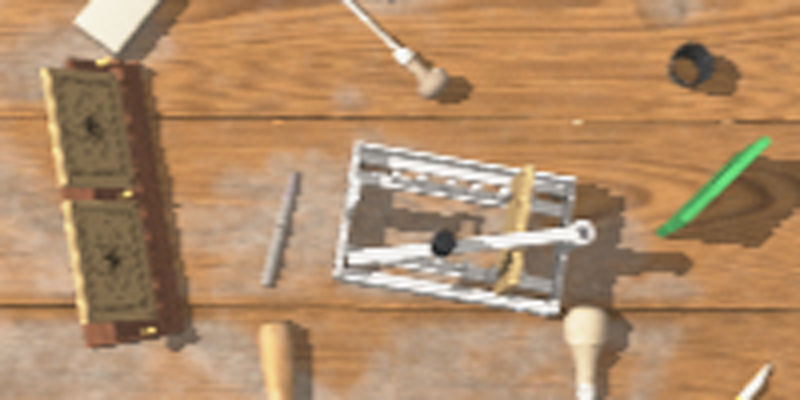

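View pics/scenec.png

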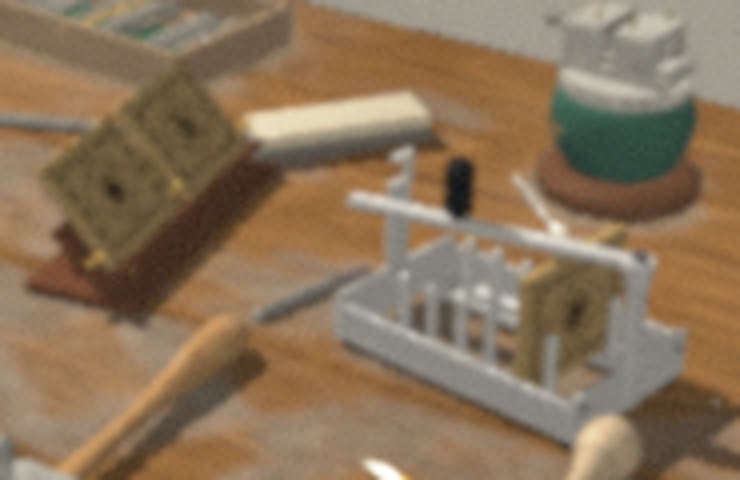

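The plates lean with their upper edges to the left (world +y), so the rest is yawed by about +9° and the carrier by about -10°. The keeper is slightly open toward the robot. I'll move the wrist camera over the rest first.

Emit:
servo_tool --rows '[{"x": 3.09, "y": 2.37, "z": -0.2}, {"x": 3.09, "y": 2.37, "z": -0.2}, {"x": 3.09, "y": 2.37, "z": -0.2}, {"x": 3.09, "y": 2.37, "z": -0.2}, {"x": 3.09, "y": 2.37, "z": -0.2}, {"x": 3.09, "y": 2.37, "z": -0.2}, {"x": 3.09, "y": 2.37, "z": -0.2}]'

```text
invalid input at $.rows[0]: expected keys fingers, x, y, z, turn
```

Emit:
servo_tool --rows '[{"x": 3.09, "y": 2.37, "z": -0.2}, {"x": 3.09, "y": 2.37, "z": -0.2}, {"x": 3.09, "y": 2.37, "z": -0.2}, {"x": 3.09, "y": 2.37, "z": -0.2}, {"x": 3.09, "y": 2.37, "z": -0.2}, {"x": 3.09, "y": 2.37, "z": -0.2}, {"x": 3.09, "y": 2.37, "z": -0.2}, {"x": 0}]'

```text
invalid input at $.rows[0]: expected keys fingers, x, y, z, turn
```

Run:
```python
from h import *
snap('wrist','w1')
```

```text
(no output)
```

View pics/w1.png

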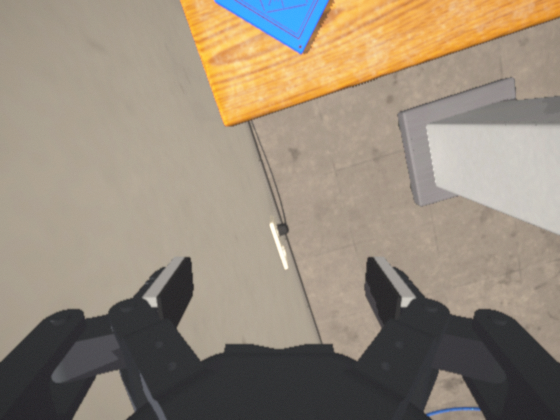

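The calls were refused because every row needs all five keys. The arm did not move, and the wrist picture still shows the start view.

Emit:
servo_tool --rows '[{"x": 3.09, "y": 2.37, "z": -0.2, "turn": 0, "fingers": 8.5}, {"x": 3.09, "y": 2.37, "z": -0.2, "turn": 0, "fingers": 8.5}, {"x": 3.09, "y": 2.37, "z": -0.2, "turn": 0, "fingers": 8.5}, {"x": 3.09, "y": 2.37, "z": -0.2, "turn": 0, "fingers": 8.5}, {"x": 3.09, "y": 2.37, "z": -0.2, "turn": 0, "fingers": 8.5}, {"x": 3.09, "y": 2.37, "z": -0.2, "turn": 0, "fingers": 8.5}, {"x": 3.09, "y": 2.37, "z": -0.2, "turn": 0, "fingers": 8.5}]'

```text
clock: 0.78
position: [344.6, 371.2, 245.4]
ee_rot: [0.988, -0.152, -0.0, -0.0]
contact_force: [0.6, 0.9, 0.0]
gripper_width: 85.3
```

Emit:
servo_tool --rows '[{"x": 3.09, "y": 2.37, "z": -0.2, "turn": 0, "fingers": 8.5}, {"x": 3.09, "y": 2.37, "z": -0.2, "turn": 0, "fingers": 8.5}, {"x": 3.09, "y": 2.37, "z": -0.2, "turn": 0, "fingers": 8.5}, {"x": 3.09, "y": 2.37, "z": -0.2, "turn": 0, "fingers": 8.5}, {"x": 3.09, "y": 2.37, "z": -0.2, "turn": 0, "fingers": 8.5}, {"x": 3.09, "y": 2.37, "z": -0.2, "turn": 0, "fingers": 8.5}, {"x": 3.09, "y": 2.37, "z": -0.2, "turn": 0, "fingers": 8.5}, {"x": 0, "y": 0, "z": 0, "turn": 0, "fingers": 8.5}, {"x": 0, "y": 0, "z": 0, "turn": 0, "fingers": 8.5}]'

```text
clock: 1.53
position: [501.3, 148.0, 259.0]
ee_rot: [0.988, -0.154, -0.0, 0.0]
contact_force: [-0.0, 1.0, -0.8]
gripper_width: 85.1
```

Run:
```python
from h import *
snap('wrist','w2')
from bench import arm
s=arm.read_state();print(s['position'],s['ee_rot'],s['joints'],s['contact_force'])
```

```text
[500.68548451 149.08152663 258.94802165] [ 9.88245542e-01 -1.52874504e-01 -3.56155226e-04  9.24531037e-05] [ 6.00058389e-01  1.90160605e-01 -1.95356037e-01 -3.80354209e-04
 -1.18592570e+00  6.63928197e-01] [-0.36211043  0.75407474  0.10410312]
```

View pics/w2.png

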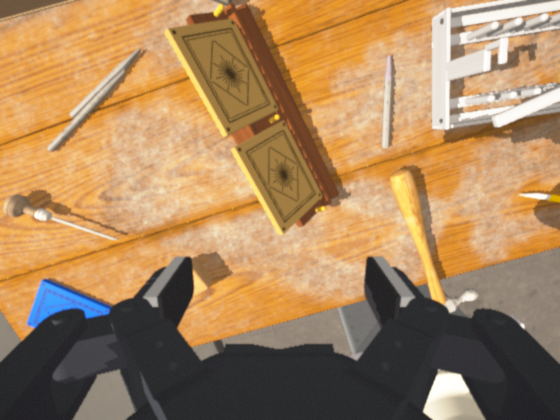

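The wrist view shows both brass plates. The far one has its upper edge (bright strip) from (167,28) to (227,135), and the near one from (234,150) to (281,233). I'll enlarge it to measure the corners.

Run:
```python
from h import *
p,d,T,k=load('w2')
c=p[0:250,140:360,::-1];cv2.imwrite('pics/w2c.png',cv2.resize(c,None,fx=3,fy=2.4,interpolation=cv2.INTER_CUBIC))
W=world(d,T,k)
for u,v in[(230,75),(282,173),(260,160),(300,190),(200,40),(260,100),(190,70),(210,105),(260,195)]:print(u,v,W[v,u].round(1))
# plane fit on plate faces
for box in[(215,60,250,95),(265,160,300,195)]:
    P=W[box[1]:box[3],box[0]:box[2]].reshape(-1,3);c=P.mean(0);n=np.linalg.svd(P-c)[2][2];n*=np.sign(n[2]);print(c.round(1),n.round(3),np.abs((P-c)@n).mean(), 'yaw',np.degrees(np.arctan2(n[0],-n[1])))
```

```text
230 75 [632.5 161.   62.5]
282 173 [515.  139.8  61.7]
260 160 [538.7 157.9  78.1]
300 190 [486.6 125.4  51.9]
200 40 [670.  177.4  73.1]
260 100 [600.4 139.1  45.7]
190 70 [642.5 192.9  94.4]
210 105 [606.7 186.   95.8]
260 195 [504.7 168.3  94.8]
[630.1 159.4  61.8] [ 0.441 -0.839  0.319] 5.7793881889552265 yaw 27.724576659444722
[511.3 140.6  66.7] [ 0.048 -0.995  0.09 ] 8.886272079025698 yaw 2.7417083587867577
```

View pics/w2c.png

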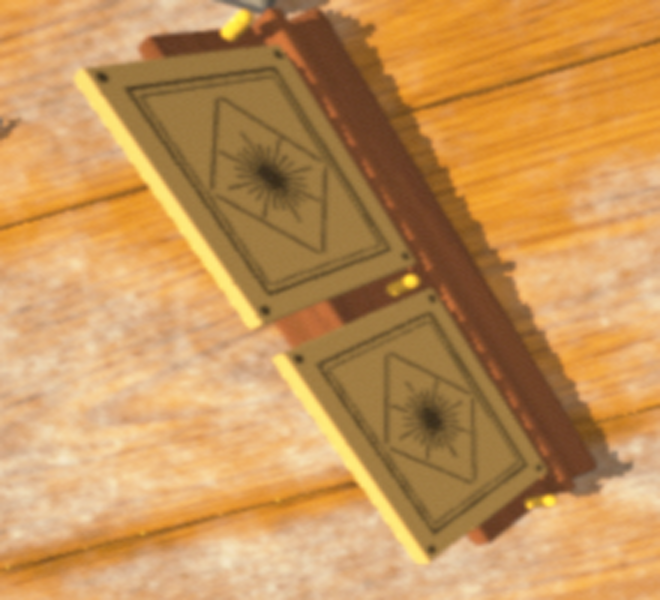

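```bash
cat >> h.py <<'E'
def ray(u,v,z,pose,k):
    r=pose[:3,:3]@np.array([(u-k[2])/k[0],(v-k[3])/k[1],1]);o=pose[:3,3]
    return o+r*(z-o[2])/r[2]
E
python3 - <<'E'
from h import *
p,d,T,k=load('w2')
for z in(88,92,96,100):
  for a,b in[((170.7,28.3),(228,135.4)),((237.3,146.7),(282.7,233.3))]:
    A=ray(*a,z,T,k);B=ray(*b,z,T,k);D=A-B;print('up',z,A.round(1),B.round(1),((A+B)/2).round(1),np.linalg.norm(D).round(1),np.degrees(np.arctan2(D[1],D[0])).round(1))
for z in(24,28,32,36):
  for a,b in[((234,20),(276.7,107.5)),((284,120.8),(321.7,195))]:
    A=ray(*a,z,T,k);B=ray(*b,z,T,k);D=A-B;print('low',z,((A+B)/2).round(1),np.linalg.norm(D).round(1),np.degrees(np.arctan2(D[1],D[0])).round(1))
for z in (58,62,66):
  A=ray(229.7,74.2,z,T,k);B=ray(283.6,174,z,T,k);D=A-B;print('ctr',z,A.round(1),B.round(1),np.linalg.norm(D).round(1),np.degrees(np.arctan2(D[1],D[0])).round(1))
E
```

```text
up 88 [683.1 197.8  88. ] [574.  180.6  88. ] [628.5 189.2  88. ] 110.4 9.0
up 88 [560.2 175.3  88. ] [452.5 158.9  88. ] [506.3 167.1  88. ] 109.0 8.6
up 92 [681.6 196.9  92. ] [574.  179.9  92. ] [627.8 188.4  92. ] 109.0 9.0
up 92 [560.3 174.7  92. ] [454.  158.5  92. ] [507.1 166.6  92. ] 107.6 8.6
up 96 [680.2 196.   96. ] [573.9 179.2  96. ] [627.1 187.6  96. ] 107.6 9.0
up 96 [560.4 174.   96. ] [455.5 158.1  96. ] [507.9 166.1  96. ] 106.2 8.6
up 100 [678.8 195.1 100. ] [573.9 178.5 100. ] [626.3 186.8 100. ] 106.2 9.0
up 100 [560.6 173.4 100. ] [457.  157.7 100. ] [508.8 165.5 100. ] 104.8 8.6
low 24 [639.9 131.9  24. ] 105.6 9.5
low 24 [517.5 109.5  24. ] 107.3 10.5
low 28 [639.2 131.9  28. ] 104.5 9.5
low 28 [518.  109.7  28. ] 106.2 10.5
low 32 [638.4 131.8  32. ] 103.4 9.5
low 32 [518.6 109.9  32. ] 105.1 10.5
low 36 [637.7 131.7  36. ] 102.3 9.5
low 36 [519.1 110.1  36. ] 103.9 10.5
ctr 58 [634.1 161.5  58. ] [512.6 138.5  58. ] 123.7 10.7
ctr 62 [633.4 161.1  62. ] [513.3 138.3  62. ] 122.2 10.7
ctr 66 [632.7 160.7  66. ] [514.  138.2  66. ] 120.8 10.7
```

Both upper edges measure about 109 mm long near z≈90 with yaw ≈9–10°, which fits the 110 mm plates. The upper-edge mids are near (628,189) and (507,167). Now I'll look at the carrier.

Emit:
servo_tool --rows '[{"x": 1.05, "y": 3.73, "z": 0, "turn": 0, "fingers": 8.5}, {"x": 1.05, "y": 3.73, "z": 0, "turn": 0, "fingers": 8.5}, {"x": 1.05, "y": 3.73, "z": 0, "turn": 0, "fingers": 8.5}, {"x": 1.05, "y": 3.73, "z": 0, "turn": 0, "fingers": 8.5}, {"x": 1.05, "y": 3.73, "z": 0, "turn": 0, "fingers": 8.5}, {"x": 1.05, "y": 3.73, "z": 0, "turn": 0, "fingers": 8.5}, {"x": 1.05, "y": 3.73, "z": 0, "turn": -3.8, "fingers": 0}, {"x": 1.05, "y": 3.73, "z": 0, "turn": -3.8, "fingers": 0}, {"x": 0, "y": 0, "z": 0, "turn": 0, "fingers": 0}, {"x": 0, "y": 0, "z": 0, "turn": 0, "fingers": 0}]'

```text
clock: 2.42
position: [493.5, -160.4, 258.9]
ee_rot: [0.996, -0.087, -0.0, -0.0]
contact_force: [-0.5, 0.2, 0.3]
gripper_width: 38.7
```

Run:
```python
from h import *
snap('wrist','w3')
from bench import arm
s=arm.read_state();print(s['position'],s['ee_rot'],s['joints'],s['contact_force'])
p,d,T,k=load('w3')
c=p[0:270,150:450,::-1];cv2.imwrite('pics/w3c.png',cv2.resize(c,None,fx=2,fy=2,interpolation=cv2.INTER_CUBIC))
```

```text
[ 493.59145757 -159.35601099  259.02294422] [ 9.96289439e-01 -8.60652160e-02 -3.14687905e-04 -1.81527824e-04] [ 6.48481960e-04  1.83536793e-01 -2.03541024e-01 -4.49410335e-04
 -1.18431407e+00  1.39797371e+00] [ 0.10253234  0.81807331 -0.79409085]
```

View pics/w3.png

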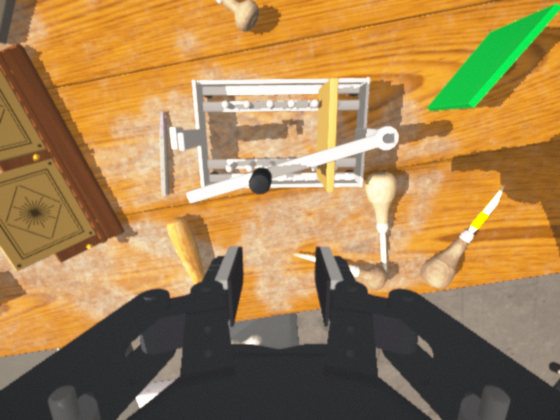

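View pics/w3c.png

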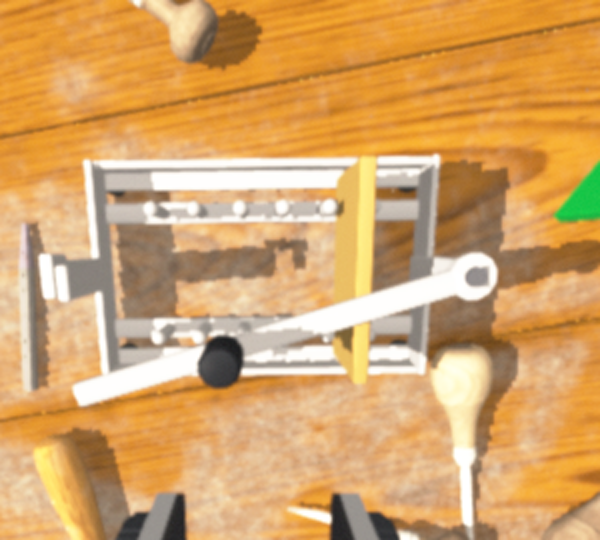

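The wrist view over the carrier shows the pivot at (387,138), the black knob at (260,181), the post at (175,138) and plate_3's top strip at x≈330. Rod tops lie along row 104. I compute the carrier frame from these with rays at the known heights.

Run:
```python
from h import *
p,d,T,k=load('w3')
f=lambda cx,cy,z:ray(150+cx/2,cy/2,z,T,k)[:2]
rods=[f(x,208,60) for x in(151,194,240,283,330)]
for r,y in zip(rods,(62,38,12,-12,-38)):print('rod',y,r.round(1))
v=rods[0]-rods[-1];print(np.linalg.norm(v),'yaw',np.degrees(np.arctan2(-v[0],v[1])))
for n,x,y,z in[('rodnear62',163,330,60),('near38',198,337,60),('pivot',475,275,122),('post',50,275,126),('knobtop',221,358,158),('knob140',221,361,150),('p3a',368,158,104),('p3b',360,383,104),('barend',80,393,116),
 ('c++',85,160,34),('c+-',438,155,34),('c--',425,373,34),('c-+',108,373,34)]:print(n,f(x,y,z).round(1))
a,b=f(368,158,104),f(360,383,104);print(np.linalg.norm(a-b),np.degrees(np.arctan2((a-b)[1],(a-b)[0])))
```

```text
rod 62 [ 594.3 -118.2]
rod 38 [ 590.2 -141.6]
rod 12 [ 585.8 -166.6]
rod -12 [ 581.7 -190. ]
rod -38 [ 577.2 -215.6]
98.87244323095314 yaw -9.939686054191235
rodnear62 [ 527.4 -110.1]
near38 [ 519.8 -129.4]
pivot [ 534.  -270.3]
post [568.2 -76.5]
knobtop [ 522.2 -149.6]
knob140 [ 519.6 -148.6]
p3a [ 594.5 -230.7]
p3b [ 487.3 -213.6]
barend [509.7 -72.2]
c++ [628.9 -82.1]
c+- [ 596.1 -284.5]
c-- [ 468.5 -265.1]
c-+ [503.7 -64.5]
108.4886293508428 -9.087074262292319
```

Emit:
servo_tool --rows '[{"x": 3.1, "y": -0.8, "z": 0, "turn": 0, "fingers": 0}, {"x": 3.1, "y": -0.8, "z": 0, "turn": 0, "fingers": 0}, {"x": 0, "y": 0, "z": 3.1, "turn": 0, "fingers": 0}, {"x": 0, "y": 0, "z": 3.1, "turn": 0, "fingers": 0}, {"x": 0, "y": 0, "z": 3.1, "turn": 0, "fingers": 0}, {"x": 0, "y": 0, "z": 3.1, "turn": 0, "fingers": 0}, {"x": 0, "y": 0, "z": 0, "turn": 0, "fingers": 0}]'

```text
clock: 3.05
position: [553.4, -151.7, 128.9]
ee_rot: [0.996, -0.085, -0.007, -0.001]
contact_force: [-0.8, 0.5, -1.2]
gripper_width: 0.0
```

Emit:
servo_tool --rows '[{"x": -0.9, "y": 0, "z": 0, "turn": 0, "fingers": 0}, {"x": -0.9, "y": 0, "z": 0, "turn": 0, "fingers": 0}, {"x": -1, "y": 0.4, "z": 0, "turn": 0, "fingers": 0}, {"x": -1, "y": 0.4, "z": 0, "turn": 0, "fingers": 0}, {"x": -0.9, "y": 0.45, "z": 0, "turn": 0, "fingers": 0}, {"x": -0.9, "y": 0.45, "z": 0, "turn": 0, "fingers": 0}]'

```text
clock: 3.55
position: [499.1, -162.4, 136.9]
ee_rot: [0.996, -0.086, 0.002, 0.0]
contact_force: [1.1, -1.7, 0.3]
gripper_width: 0.5
```

Run:
```python
from h import *
snap('wrist','w4')
```

```text
(no output)
```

View pics/w4.png

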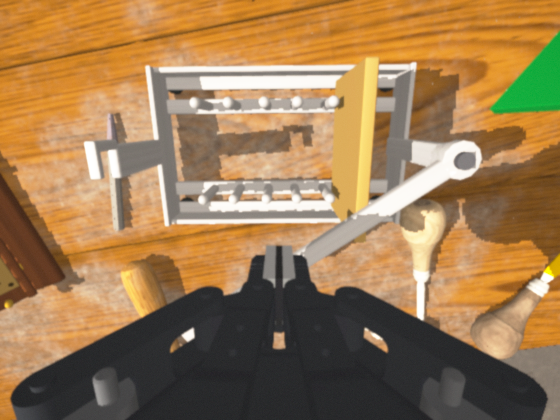

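The keeper is following the finger, at about 0.6 rad. I keep pushing.

Emit:
servo_tool --rows '[{"x": -0.9, "y": 0.8, "z": 0, "turn": 0, "fingers": 0}, {"x": -0.9, "y": 0.8, "z": 0, "turn": 0, "fingers": 0}, {"x": -0.9, "y": 0.8, "z": 0, "turn": 0, "fingers": 0}, {"x": -0.6, "y": 0.9, "z": 0, "turn": 0, "fingers": 0}, {"x": -0.6, "y": 0.9, "z": 0, "turn": 0, "fingers": 0}, {"x": -0.5, "y": 0.9, "z": 0, "turn": 0, "fingers": 0}, {"x": -0.4, "y": 0.8, "z": 0, "turn": 0, "fingers": 0}, {"x": -0.2, "y": 0.3, "z": 0, "turn": 0, "fingers": 0}, {"x": 0, "y": 0, "z": 0, "turn": 0, "fingers": 0}, {"x": 0, "y": 0, "z": 0, "turn": 0, "fingers": 0}]'

```text
clock: 4.43
position: [441.4, -216.0, 135.8]
ee_rot: [0.996, -0.086, 0.002, 0.001]
contact_force: [5.7, -3.9, -1.0]
gripper_width: -0.4
```

Emit:
servo_tool --rows '[{"x": 1.5, "y": 0, "z": 0, "turn": 0, "fingers": 0}, {"x": 1, "y": 0, "z": -3.0, "turn": 0, "fingers": 0}, {"x": 0, "y": 0, "z": -4, "turn": 0, "fingers": 0}, {"x": 0, "y": 0, "z": -4, "turn": 0, "fingers": 4}, {"x": 0, "y": -3, "z": -2, "turn": 0, "fingers": 8.5}, {"x": 0, "y": -3, "z": 0, "turn": 0, "fingers": 8.5}, {"x": 0, "y": 0, "z": 0, "turn": 0, "fingers": 8.5}, {"x": 0, "y": 0, "z": 0, "turn": 0, "fingers": 8.5}, {"x": 0, "y": 0, "z": 0, "turn": 0, "fingers": 8.5}]'

```text
clock: 5.18
position: [473.2, -159.9, 264.3]
ee_rot: [0.996, -0.086, -0.002, -0.0]
contact_force: [-0.1, 0.2, 0.2]
gripper_width: 72.3
```

Run:
```python
from h import *
snap('wrist','w5')
from bench import arm
s=arm.read_state();print(s['position'],s['ee_rot'])
p,d,T,k=load('w5')
c=p[0:270,150:450,::-1];cv2.imwrite('pics/w5c.png',cv2.resize(c,None,fx=2,fy=2,interpolation=cv2.INTER_CUBIC))
```

```text
[ 473.34603504 -160.19235996  264.23838517] [ 9.96265532e-01 -8.63249076e-02 -1.73231493e-03  1.11883181e-06]
```

View pics/w5.png

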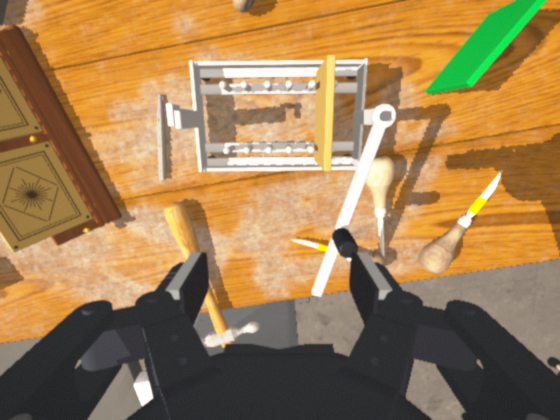

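View pics/w5c.png

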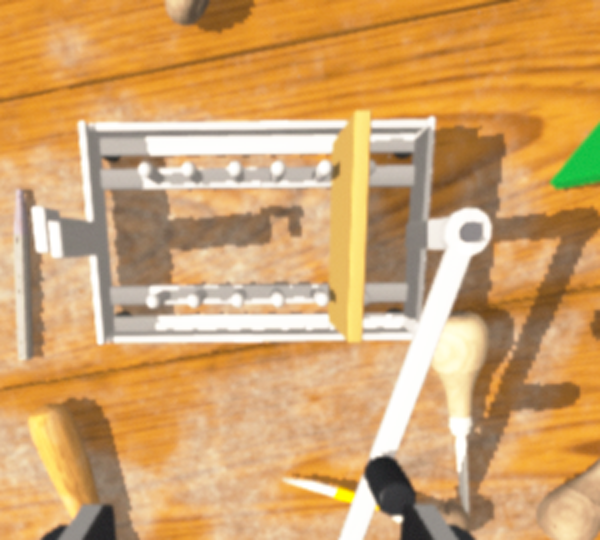

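The keeper is aside at about 1.2 rad and all the rod tops are visible. I fit the carrier frame to the ten rod tops.

Run:
```python
from h import *
p,d,T,k=load('w5')
f=lambda cx,cy,z:ray(150+cx/2,cy/2,z,T,k)[:2]
Y=[62,38,12,-12,-38]
L=np.array([[36,y] for y in Y]+[[-36,y] for y in Y],float)
P=np.array([f(*c,58) for c in[(145,170),(188,170),(234,169),(277,169),(322,168),(153,299),(193,299),(237,299),(278,299),(320,298)]])
lc,pc=L.mean(0),P.mean(0);U,S,Vt=np.linalg.svd((L-lc).T@(P-pc));R=(U@Vt).T
sc=S.sum()/((L-lc)**2).sum()
c=pc-R@lc;print('centre',c,'yaw',np.degrees(np.arctan2(R[1,0],R[0,0])),'scale',sc);print(((P-pc)-(L-lc)@R.T).round(1))
g=lambda q:(R.T@(q-c)).round(1)
print('pivot',g(f(468,230,120)),'post',g(f(40,230,126)),'p3',g(f(362,112,104)),g(f(354,340,104)))
```

```text
centre [ 549.01901523 -172.35643795] yaw -9.22759576229109 scale 0.9824328170405667
[[-0.7 -0.5]
 [-0.9 -0.3]
 [-0.6  0.1]
 [-0.8  0.4]
 [-0.4  1.4]
 [ 0.9 -0.9]
 [ 0.8 -0.4]
 [ 0.5 -0.3]
 [ 0.2 -0.3]
 [ 0.8  0.9]]
pivot [  0.7 -99.2] post [ 2.7 99.1] p3 [ 54.3 -50.1] [-53.  -50.3]
```

The carrier centre is (549,-172.4) with yaw ≈-9.5°. The pivot, post and plate_3 agree with their given places within about 3 mm. The near plate is brass, which fits; the look-alikes are blue and green. I go above its upper edge.

Emit:
servo_tool --rows '[{"x": -0.25, "y": -3.96, "z": 0, "turn": 0, "fingers": 6}, {"x": -0.25, "y": -3.96, "z": 0, "turn": 0, "fingers": 6}, {"x": -0.25, "y": -3.96, "z": 0, "turn": 0, "fingers": 6}, {"x": -0.25, "y": -3.96, "z": 0, "turn": 0, "fingers": 6}, {"x": -0.25, "y": -3.96, "z": 0, "turn": 0, "fingers": 6}, {"x": -0.25, "y": -3.96, "z": 0, "turn": 0, "fingers": 6}, {"x": -0.25, "y": -3.96, "z": 0, "turn": 0, "fingers": 6}, {"x": -0.25, "y": -3.96, "z": 0, "turn": 0, "fingers": 6}]'

```text
clock: 5.9
position: [508.8, 156.5, 264.5]
ee_rot: [0.996, -0.087, -0.001, 0.001]
contact_force: [0.5, -0.1, 0.2]
gripper_width: 60.3
```

Emit:
servo_tool --rows '[{"x": 0, "y": 0, "z": 2.5, "turn": -6.65, "fingers": 6}, {"x": 0, "y": 0, "z": 2.5, "turn": -6.65, "fingers": 6}, {"x": 0, "y": 0, "z": 2.5, "turn": -6.65, "fingers": 6}, {"x": 0, "y": 0, "z": 2.5, "turn": 0, "fingers": 6}, {"x": 0, "y": 0, "z": 0, "turn": 0, "fingers": 6}, {"x": 0, "y": 0, "z": 0, "turn": 0, "fingers": 6}]'

```text
clock: 6.4
position: [508.6, 154.5, 164.0]
ee_rot: [0.996, 0.087, -0.002, 0.001]
contact_force: [0.3, 0.4, 1.3]
gripper_width: 59.7
```

Run:
```python
from h import *
snap('wrist','w6')
from bench import arm
s=arm.read_state();print(s['position'],s['ee_rot'])
p,d,T,k=load('w6')
print([ (z,project([[508.1+.174*12,166.9-.0,z]],T,k).round()) for z in (88,)])
```

```text
[509.73828706 155.15094345 165.65145955] [ 9.96171704e-01  8.74165657e-02 -1.31451283e-04  5.12570619e-04]
[(88, array([[263., 213.]]))]
```

View pics/w6.png

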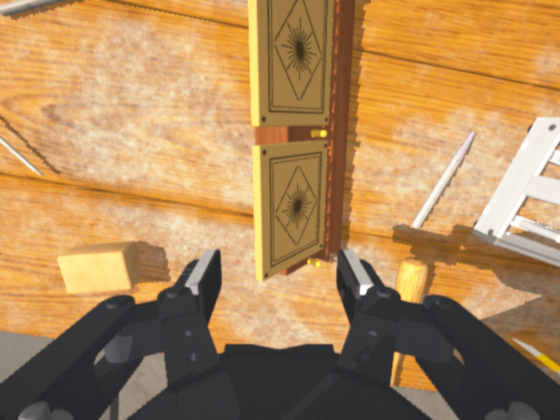

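The near plate's upper edge runs from (262,144) to (265,276), between the jaws. I recheck its middle and yaw from this closer view.

Run:
```python
from h import *
p,d,T,k=load('w6')
c=p[120:300,190:370,::-1];cv2.imwrite('pics/w6c.png',cv2.resize(c,None,fx=3.3,fy=3.3,interpolation=cv2.INTER_CUBIC))
for z in(86,90,95):
  A=ray(262,145,z,T,k);B=ray(265,277,z,T,k);D=A-B;print(z,A.round(1),B.round(1),((A+B)/2).round(1),np.linalg.norm(D).round(1),np.degrees(np.arctan2(D[1],D[0])))
```

```text
86 [561.7 176.   86. ] [453.9 156.2  86. ] [507.8 166.1  86. ] 109.6 10.442878938828212
90 [562.  175.9  90. ] [456.2 156.4  90. ] [509.1 166.1  90. ] 107.6 10.44287893882822
95 [562.5 175.7  95. ] [459.1 156.6  95. ] [510.8 166.1  95. ] 105.1 10.442878938828205
```

View pics/w6c.png

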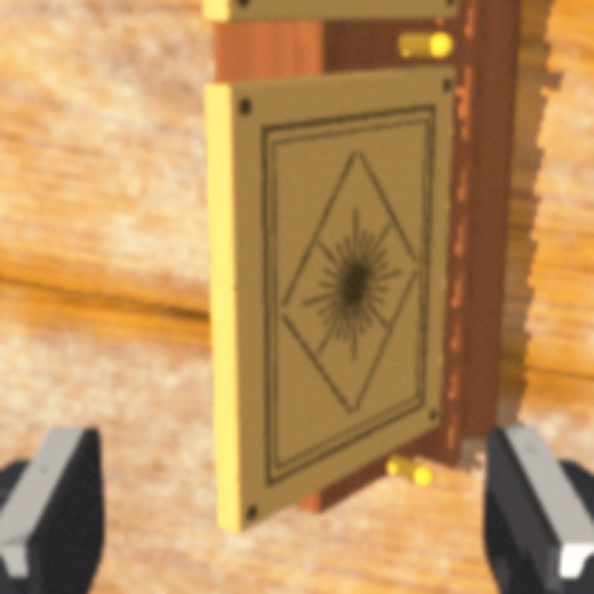

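Emit:
servo_tool --rows '[{"x": 0, "y": 0, "z": 3.4, "turn": 0, "fingers": 6}, {"x": 0, "y": 0, "z": 3.4, "turn": 0, "fingers": 6}, {"x": 0, "y": 0, "z": 3.3, "turn": 0, "fingers": 6}, {"x": 0, "y": 0, "z": 0, "turn": 0, "fingers": 5}, {"x": 0, "y": 0, "z": 0, "turn": 0, "fingers": 4.5}]'

```text
clock: 6.87
position: [509.7, 155.6, 64.9]
ee_rot: [0.996, 0.088, -0.0, 0.001]
contact_force: [1.1, 1.1, 0.9]
gripper_width: 44.8
```

Run:
```python
from h import *
snap('wrist','w7')
```

```text
(no output)
```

View pics/w7.png

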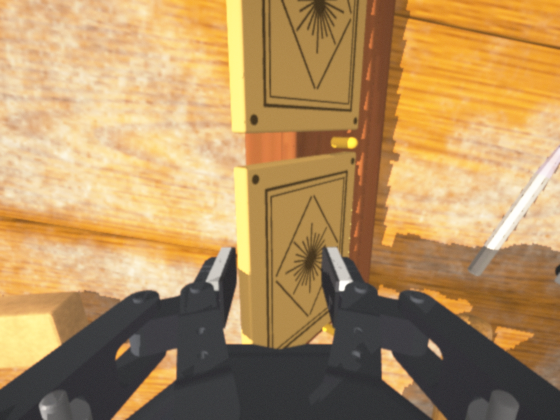

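The plate's upper edge is between the fingers. I tip the plate upright about its lip by moving toward the carrier while narrowing the jaws.

Emit:
servo_tool --rows '[{"x": 0, "y": 0.5, "z": 0, "turn": 0, "fingers": 4.2}, {"x": 0, "y": 0.5, "z": -0.15, "turn": 0, "fingers": 3.9}, {"x": 0, "y": 0.5, "z": -0.15, "turn": 0, "fingers": 3.6}, {"x": 0, "y": 0.5, "z": -0.2, "turn": 0, "fingers": 3.3}, {"x": 0, "y": 0.5, "z": -0.2, "turn": 0, "fingers": 3.0}, {"x": 0, "y": 0.5, "z": -0.2, "turn": 0, "fingers": 2.6}, {"x": 0, "y": 0.5, "z": -0.2, "turn": 0, "fingers": 2.3}]'

```text
clock: 7.5
position: [515.1, 120.4, 75.8]
ee_rot: [0.996, 0.088, -0.0, 0.0]
contact_force: [0.1, 0.4, 0.5]
gripper_width: 23.1
```

Run:
```python
from h import *
snap('wrist','w8')
```

```text
(no output)
```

View pics/w8.png

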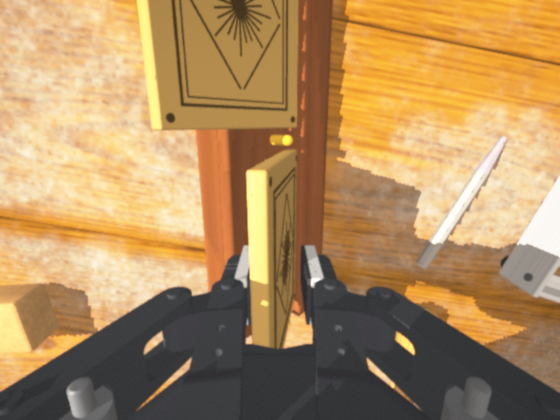

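The plate is now nearly upright between the jaws, and the lower edge is still in the lip. I close on it.

Emit:
servo_tool --rows '[{"x": 0, "y": 0.5, "z": -0.1, "turn": 0, "fingers": 1.8}, {"x": 0, "y": 0.5, "z": 0, "turn": 0, "fingers": 1.3}, {"x": 0, "y": 0.2, "z": 0, "turn": 0, "fingers": 0.9}, {"x": 0, "y": 0, "z": 0, "turn": 0, "fingers": 0.4}, {"x": 0, "y": 0, "z": 0, "turn": 0, "fingers": 0}, {"x": 0, "y": 0, "z": 0, "turn": 0, "fingers": 0}, {"x": 0, "y": 0, "z": 0, "turn": 0, "fingers": 0}]'

```text
clock: 8.13
position: [516.7, 112.1, 76.2]
ee_rot: [0.996, 0.088, 0.0, -0.002]
contact_force: [-6.4, 12.2, 3.8]
gripper_width: 7.6
```

Run:
```python
from h import *
snap('wrist','w9')
```

```text
(no output)
```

View pics/w9.png

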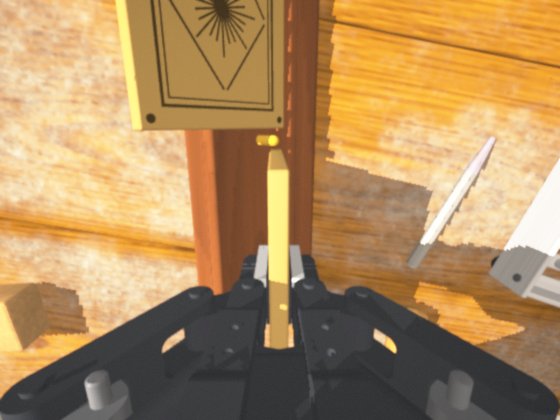

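Gripped upright at an opening of 7.6 mm. I lift and check the hold.

Emit:
servo_tool --rows '[{"x": 0, "y": -0.2, "z": -0.6, "turn": 0, "fingers": 0}, {"x": 0, "y": 0, "z": -1.5, "turn": 0, "fingers": 0}, {"x": 0, "y": 0, "z": -2.5, "turn": 0, "fingers": 0}, {"x": 0, "y": 0, "z": -3, "turn": 0, "fingers": 0}, {"x": 0, "y": 0, "z": -3, "turn": 0, "fingers": 0}, {"x": 0, "y": 0, "z": -2, "turn": 0, "fingers": 0}, {"x": 0, "y": 0, "z": 0, "turn": 0, "fingers": 0}, {"x": 0, "y": 0, "z": 0, "turn": 0, "fingers": 0}]'

```text
clock: 8.85
position: [516.3, 111.2, 201.8]
ee_rot: [0.996, 0.087, -0.0, -0.0]
contact_force: [-0.3, -1.1, -5.4]
gripper_width: 7.3
```

Run:
```python
from h import *
snap('wrist','w10');snap('scene','s10')
from bench import arm
s=arm.read_state();print(s['position'],s['ee_rot'],s['contact_force'],s['gripper_width'])
p,d,T,k=load('s10')
c=p[120:300,215:400,::-1];cv2.imwrite('pics/s10c.png',cv2.resize(c,None,fx=4,fy=3.3,interpolation=cv2.INTER_CUBIC))
```

```text
[515.18644525 110.68259764 199.77004186] [ 9.96166799e-01  8.74290834e-02 -2.72818188e-03  6.49520833e-04] [-0.85938518 -0.57210639 -4.72026309] 7.348260637960896
```

View pics/w10.png

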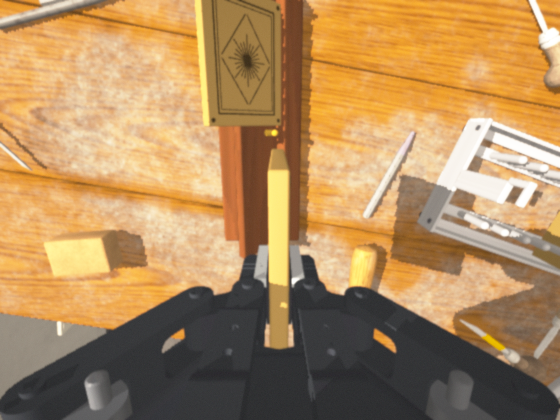

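View pics/s10c.png

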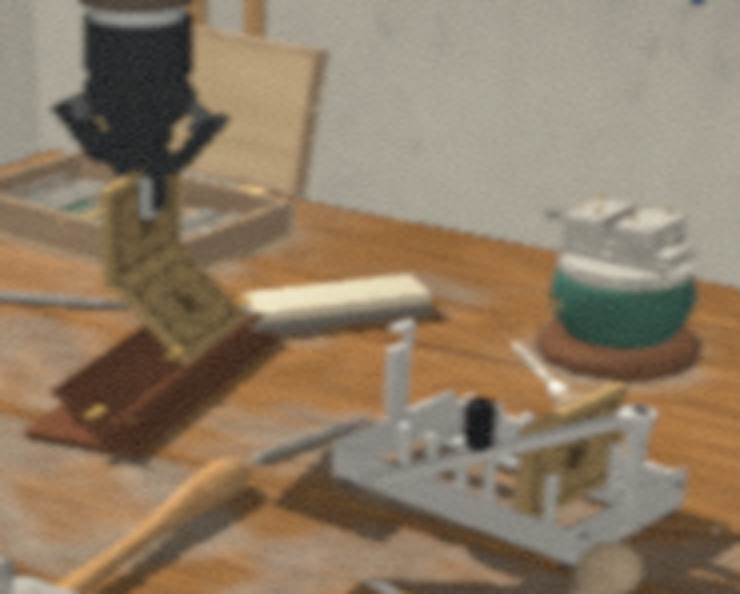

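Run:
```python
from h import *
from scipy.spatial.transform import Rotation as Rn
p,d,T,k=load('w10')
t=np.array([515.8,111,200.8]);R=Rn.from_quat([.9962,.0874,0,0]).as_matrix()
for z in(230,234,238):
  for uv in[(272,151),(286,151),(267,300),(290,300),(272,160),(290,160)]:
    print(z,uv,(R.T@(ray(*uv,z,T,k)-t)).round(1))
c=p[120:360,200:360,::-1];cv2.imwrite('pics/w10c.png',cv2.resize(c,None,fx=3.5,fy=2.5,interpolation=cv2.INTER_CUBIC))
# depth along strip
W=world(d,T,k)
for v in(155,165,180,200,220,240):print(v,(R.T@(W[v,279]-t)).round(1))
```

```text
230 (272, 151) [ 62.2  -2.5 -29.2]
230 (286, 151) [ 62.2   2.9 -29.2]
230 (267, 300) [ -4.   -5.1 -29.2]
230 (290, 300) [ -3.9   5.2 -29.2]
230 (272, 160) [ 58.7  -2.5 -29.2]
230 (290, 160) [ 58.7   4.5 -29.2]
234 (272, 151) [ 62.5  -2.4 -33.2]
234 (286, 151) [ 62.5   2.8 -33.2]
234 (267, 300) [ -1.3  -4.9 -33.2]
234 (290, 300) [ -1.3   5.1 -33.2]
234 (272, 160) [ 59.2  -2.4 -33.2]
234 (290, 160) [ 59.2   4.3 -33.2]
238 (272, 151) [ 62.9  -2.3 -37.2]
238 (286, 151) [ 62.9   2.7 -37.2]
238 (267, 300) [  1.4  -4.7 -37.2]
238 (290, 300) [  1.4   4.9 -37.2]
238 (272, 160) [ 59.7  -2.3 -37.2]
238 (290, 160) [ 59.7   4.2 -37.2]
155 [56.7  0.2  8. ]
165 [ 56.7   0.2 -29.1]
180 [ 53.3   0.2 -42.3]
200 [ 45.8   0.2 -41.3]
220 [ 37.7   0.2 -40.1]
240 [ 30.2   0.2 -41.3]
```

View pics/w10c.png

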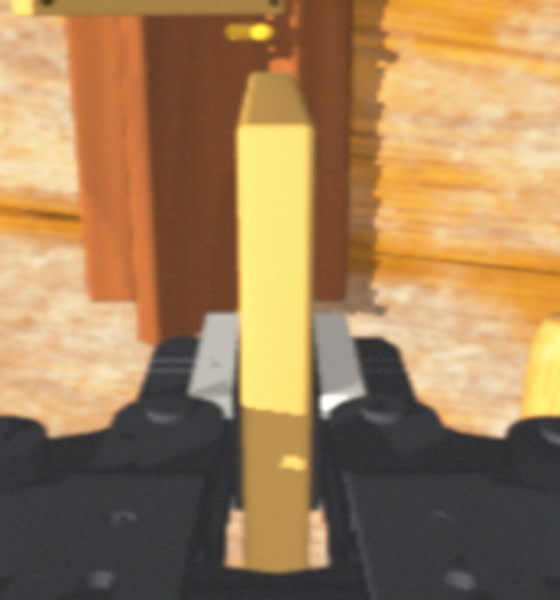

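The plate hangs square and level, with its top about 41 mm above the TCP and its middle within 1 mm of it. I carry it over the middle slot.

Emit:
servo_tool --rows '[{"x": -0.19, "y": 3.16, "z": 0, "turn": 0, "fingers": 0}, {"x": -0.19, "y": 3.16, "z": 0, "turn": 0, "fingers": 0}, {"x": -0.19, "y": 3.16, "z": 0, "turn": 0, "fingers": 0}, {"x": -0.19, "y": 3.16, "z": 0, "turn": 0, "fingers": 0}, {"x": -0.19, "y": 3.16, "z": 0, "turn": 0, "fingers": 0}, {"x": -0.19, "y": 3.16, "z": 0, "turn": 0, "fingers": 0}, {"x": -0.19, "y": 3.16, "z": 0, "turn": 0, "fingers": 0}, {"x": -0.19, "y": 3.16, "z": 0, "turn": 0, "fingers": 0}, {"x": -0.19, "y": 3.16, "z": 0, "turn": 0, "fingers": 0}]'

```text
clock: 9.7
position: [548.4, -172.9, 199.4]
ee_rot: [0.996, 0.088, -0.003, -0.001]
contact_force: [0.4, 0.5, -3.9]
gripper_width: 7.6
```

Emit:
servo_tool --rows '[{"x": 0, "y": 0, "z": 0, "turn": 6.5, "fingers": 0}, {"x": 0, "y": 0, "z": 0, "turn": 6.5, "fingers": 0}, {"x": 0, "y": 0, "z": 0, "turn": 6.5, "fingers": 0}, {"x": 0, "y": 0, "z": 1, "turn": 0, "fingers": 0}, {"x": 0, "y": 0, "z": 1, "turn": 0, "fingers": 0}, {"x": 0, "y": 0, "z": 1, "turn": 0, "fingers": 0}, {"x": 0, "y": 0, "z": 0.5, "turn": 0, "fingers": 0}, {"x": 0, "y": 0, "z": 0, "turn": 0, "fingers": 0}, {"x": 0, "y": 0, "z": 0, "turn": 0, "fingers": 0}]'

```text
clock: 10.45
position: [549.7, -171.3, 166.5]
ee_rot: [0.997, -0.081, -0.001, 0.0]
contact_force: [-0.7, -0.5, -3.4]
gripper_width: 6.9
```

Run:
```python
from h import *
from scipy.spatial.transform import Rotation as Rn
from bench import arm
S=[]
for i in range(3):
    S.append(arm.read_state()); 
    if i<2: snap('wrist' if i==0 else 'scene','w11' if i==0 else 's11')
for s in S:print(s['position'],2*np.degrees(np.arctan2(s['ee_rot'][1],s['ee_rot'][0])),s['contact_force'])
p,d,T,k=load('s11')
c=p[180:300,280:400,::-1];cv2.imwrite('pics/s11c.png',cv2.resize(c,None,fx=5,fy=5,interpolation=cv2.INTER_CUBIC))
```

```text
[ 549.73536545 -171.33021173  166.5229756 ] -9.348765946463512 [-0.74944311 -0.47101727 -3.37699926]
[ 550.20580853 -171.41396812  167.3073023 ] -9.357974272389361 [-1.7008988   0.13665401 -3.86429518]
[ 550.41135435 -171.4321173   167.72306511] -9.36697738740897 [ 0.2552329   0.62947439 -3.66119   ]
```

View pics/w11.png

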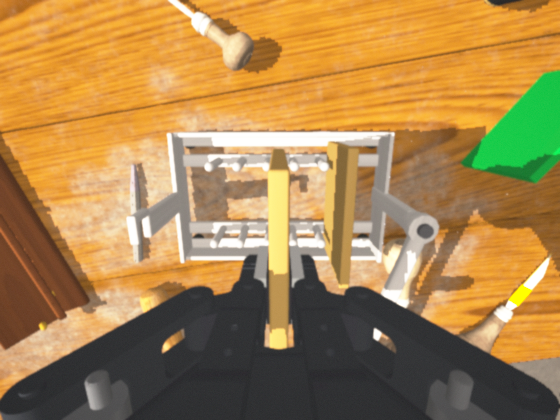

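View pics/s11c.png

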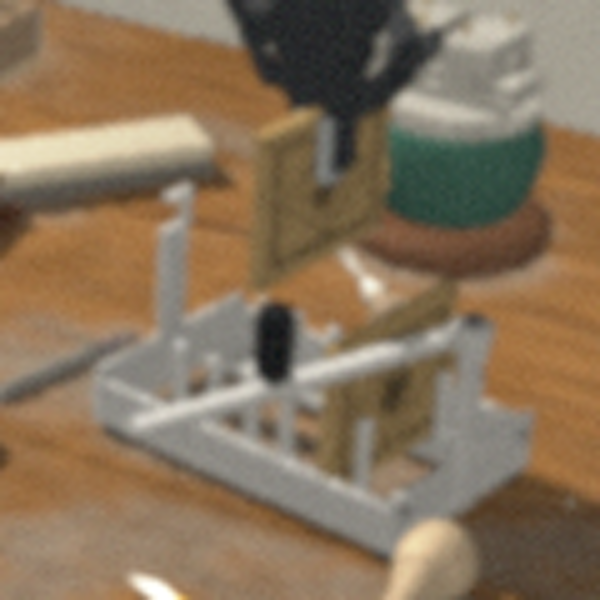

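Run:
```python
from h import *
from scipy.spatial.transform import Rotation as Rn
p,d,T,k=load('w11')
c=p[120:270,160:400,::-1];cv2.imwrite('pics/w11c.png',cv2.resize(c,None,fx=3.3,fy=3.3,interpolation=cv2.INTER_CUBIC))
```

```text
(no output)
```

View pics/w11c.png

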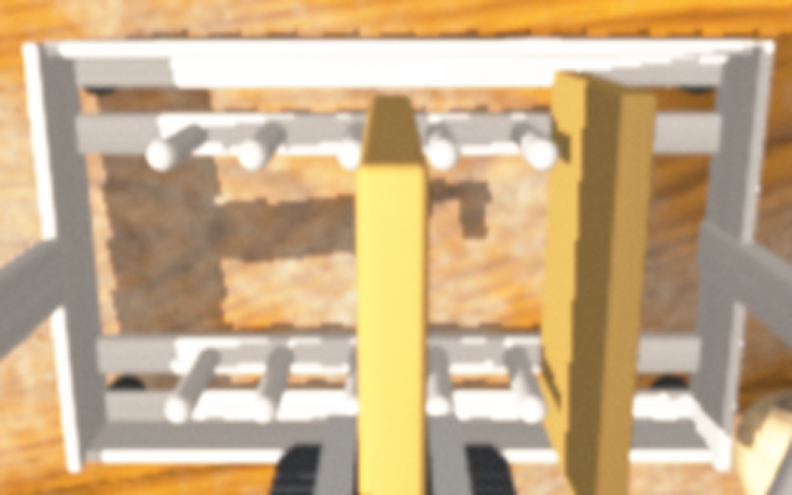

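Run:
```python
from h import *
p,d,T,k=load('w11')
L=np.array([[36,62],[36,38],[36,-12],[36,-38],[-36,62],[-36,38],[-36,-12],[-36,-38]],float)
P=np.array([ray(160+a/3.3,120+b/3.3,58,T,k)[:2] for a,b in[(162,153),(257,152),(441,150),(539,150),(179,405),(268,407),(440,404),(528,405)]])
lc,pc=L.mean(0),P.mean(0);U,S,Vt=np.linalg.svd((L-lc).T@(P-pc));R=(U@Vt).T
c=pc-R@lc;print(c,np.degrees(np.arctan2(R[1,0],R[0,0])),S.sum()/((L-lc)**2).sum());print(((P-pc)-(L-lc)@R.T).round(1))
```

```text
[ 550.19408279 -173.05496006] -9.024830348283407 0.985707875062796
[[-0.5 -0.5]
 [-0.5 -1.3]
 [ 0.1  0.6]
 [ 0.   1.1]
 [ 0.5 -0.3]
 [-0.4 -1.2]
 [ 0.5  0.2]
 [ 0.3  1.4]]
```

The frame agrees within about 1 mm. I nudge 1.3 mm toward the slot's middle and lower.

Emit:
servo_tool --rows '[{"x": 0, "y": 0.13, "z": 2, "turn": 0, "fingers": 0}, {"x": 0, "y": 0, "z": 2, "turn": 0, "fingers": 0}, {"x": 0, "y": 0, "z": 2, "turn": 0, "fingers": 0}, {"x": 0, "y": 0, "z": 1.5, "turn": 0, "fingers": 0}, {"x": 0, "y": 0, "z": 1, "turn": 0, "fingers": 0}, {"x": 0, "y": 0, "z": 0.5, "turn": 0, "fingers": 0}, {"x": 0, "y": 0, "z": 0.3, "turn": 0, "fingers": 0}, {"x": 0, "y": 0, "z": 0, "turn": 0, "fingers": 0}]'

```text
clock: 11.22
position: [550.2, -172.8, 74.6]
ee_rot: [0.997, -0.082, 0.0, 0.0]
contact_force: [-0.1, 0.1, -4.5]
gripper_width: 7.6
```

Emit:
servo_tool --rows '[{"x": 0, "y": 0, "z": 0.2, "turn": 0, "fingers": 0}, {"x": 0, "y": 0, "z": 0.2, "turn": 0, "fingers": 0}, {"x": 0, "y": 0, "z": 0, "turn": 0, "fingers": 0}]'

```text
clock: 11.47
position: [549.9, -172.7, 70.6]
ee_rot: [0.997, -0.082, 0.0, -0.0]
contact_force: [0.2, 0.5, -4.9]
gripper_width: 7.3
```

Emit:
servo_tool --rows '[{"x": 0, "y": 0, "z": 0.2, "turn": 0, "fingers": 0}, {"x": 0, "y": 0, "z": 0.2, "turn": 0, "fingers": 0}, {"x": 0, "y": 0, "z": 0, "turn": 0, "fingers": 0}]'

```text
clock: 11.72
position: [549.5, -172.7, 66.0]
ee_rot: [0.997, -0.082, -0.0, -0.0]
contact_force: [0.5, -0.1, -3.3]
gripper_width: 7.3
```

Emit:
servo_tool --rows '[{"x": 0, "y": 0, "z": 0.15, "turn": 0, "fingers": 0}, {"x": 0, "y": 0, "z": 0, "turn": 0, "fingers": 0}]'

```text
clock: 11.88
position: [549.6, -172.7, 64.5]
ee_rot: [0.997, -0.082, -0.0, -0.0]
contact_force: [1.0, 1.1, -4.5]
gripper_width: 7.0
```

Emit:
servo_tool --rows '[{"x": 0, "y": 0, "z": 0.15, "turn": 0, "fingers": 0}, {"x": 0, "y": 0, "z": 0, "turn": 0, "fingers": 0}]'

```text
clock: 12.05
position: [550.0, -172.8, 64.0]
ee_rot: [0.997, -0.082, 0.0, 0.0]
contact_force: [-0.7, 1.2, 0.0]
gripper_width: 7.8
```

Seated: the weight has come off the tool at TCP z=64, as expected. I open a little, rise and look.

Emit:
servo_tool --rows '[{"x": 0, "y": 0, "z": 0, "turn": 0, "fingers": 1.2}, {"x": 0, "y": 0, "z": 0, "turn": 0, "fingers": 2.2}, {"x": 0, "y": 0, "z": 0, "turn": 0, "fingers": 2.6}, {"x": 0, "y": 0, "z": 0, "turn": 0, "fingers": 2.6}, {"x": 0, "y": 0, "z": -1, "turn": 0, "fingers": 2.6}, {"x": 0, "y": 0, "z": -3, "turn": 0, "fingers": 2.6}, {"x": 0, "y": 0, "z": -4, "turn": 0, "fingers": 2.6}, {"x": 0, "y": 0, "z": -4, "turn": 0, "fingers": 4}, {"x": 0, "y": 0, "z": -4, "turn": 0, "fingers": 6}, {"x": 0, "y": 0, "z": 0, "turn": 0, "fingers": 6}]'

```text
clock: 12.88
position: [554.4, -174.0, 234.1]
ee_rot: [0.997, -0.081, 0.01, 0.001]
contact_force: [0.9, -0.3, 0.8]
gripper_width: 60.0
```

Run:
```python
from h import *
from bench import arm
s=arm.read_state();print(s['position'],2*np.degrees(np.arctan2(s['ee_rot'][1],s['ee_rot'][0])))
snap('wrist','w12')
```

```text
[ 554.41092933 -174.04304195  234.14000396] -9.313287185761306
```

View pics/w12.png

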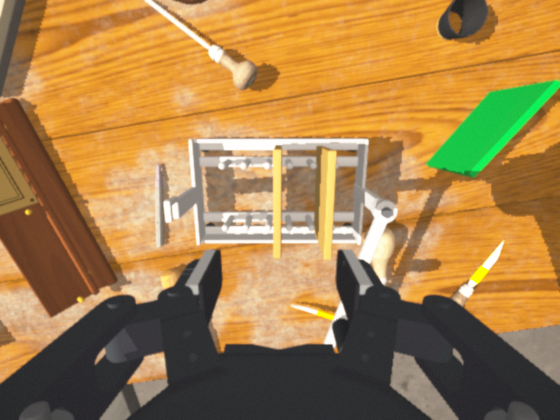

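The plate stands upright in the middle slot (strip at x≈277, rows 147–258), level with plate_3 beside it. Next is the far plate.

Emit:
servo_tool --rows '[{"x": 0.27, "y": -3.97, "z": 0, "turn": 0, "fingers": 6}, {"x": 0.27, "y": -3.97, "z": 0, "turn": 0, "fingers": 6}, {"x": 0.27, "y": -3.97, "z": 0, "turn": 0, "fingers": 6}, {"x": 0.27, "y": -3.97, "z": 0, "turn": 0, "fingers": 6}, {"x": 0.27, "y": -3.97, "z": 0, "turn": 0, "fingers": 6}, {"x": 0.27, "y": -3.97, "z": 0, "turn": 0, "fingers": 6}, {"x": 0.27, "y": -3.97, "z": 0, "turn": 0, "fingers": 6}, {"x": 0.27, "y": -3.97, "z": 0, "turn": 0, "fingers": 6}, {"x": 0.27, "y": -3.97, "z": 0, "turn": 0, "fingers": 6}]'

```text
clock: 13.68
position: [631.8, 177.6, 223.0]
ee_rot: [0.997, -0.082, -0.0, 0.0]
contact_force: [-0.0, -0.4, -0.2]
gripper_width: 59.8
```

Emit:
servo_tool --rows '[{"x": 0, "y": 0, "z": 2, "turn": -6.5, "fingers": 6}, {"x": 0, "y": 0, "z": 2, "turn": -6.5, "fingers": 6}, {"x": 0, "y": 0, "z": 2, "turn": -6.5, "fingers": 6}, {"x": 0, "y": 0, "z": 0.5, "turn": 0, "fingers": 6}, {"x": 0, "y": 0, "z": 0, "turn": 0, "fingers": 6}, {"x": 0, "y": 0, "z": 0, "turn": 0, "fingers": 6}]'

```text
clock: 14.18
position: [632.5, 175.6, 158.8]
ee_rot: [0.996, 0.087, 0.0, 0.0]
contact_force: [-0.0, -0.6, -0.1]
gripper_width: 59.9
```

Run:
```python
from h import *
from bench import arm
s=arm.read_state();print(s['position'],2*np.degrees(np.arctan2(s['ee_rot'][1],s['ee_rot'][0])),s['joints'].round(2))
snap('wrist','w13')
p,d,T,k=load('w13')
c=p[100:320,180:380,::-1];cv2.imwrite('pics/w13c.png',cv2.resize(c,None,fx=3,fy=2.7,interpolation=cv2.INTER_CUBIC))
```

```text
[632.53215511 175.57885238 158.82769066] 9.956709721699918 [ 0.52  0.49 -0.01  0.   -1.07  1.23]
```

View pics/w13.png

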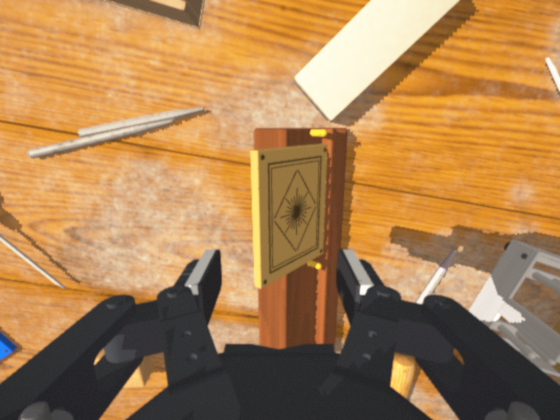

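View pics/w13c.png

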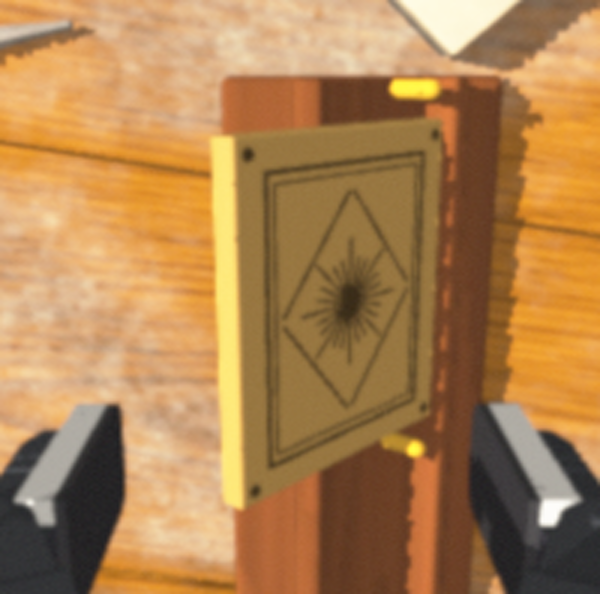

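The far brass plate has its upper front edge from (259,150) to (261,287), between the jaws. I check its middle.

Run:
```python
from h import *
p,d,T,k=load('w13')
for z in(84,87,90):
  A=ray(258.7,150,z,T,k);B=ray(261.3,287,z,T,k);D=A-B;print(z,A.round(1),B.round(1),((A+B)/2).round(1),np.linalg.norm(D).round(1),np.degrees(np.arctan2(D[1],D[0])))
```

```text
84 [682.2 199.   84. ] [570.2 179.3  84. ] [626.2 189.2  84. ] 113.7 10.000457322063696
87 [682.5 198.9  87. ] [572.1 179.4  87. ] [627.3 189.2  87. ] 112.1 10.000457322063681
90 [682.8 198.7  90. ] [573.9 179.5  90. ] [628.4 189.1  90. ] 110.6 10.000457322063681
```

Emit:
servo_tool --rows '[{"x": -0.15, "y": -0.2, "z": 3.1, "turn": 0, "fingers": 6}, {"x": 0, "y": 0, "z": 3.2, "turn": 0, "fingers": 6}, {"x": 0, "y": 0, "z": 3.1, "turn": 0, "fingers": 6}, {"x": 0, "y": 0, "z": 0, "turn": 0, "fingers": 5}, {"x": 0, "y": 0, "z": 0, "turn": 0, "fingers": 4.5}]'

```text
clock: 14.65
position: [630.5, 177.1, 64.5]
ee_rot: [0.996, 0.088, -0.0, 0.001]
contact_force: [0.7, -0.4, 1.3]
gripper_width: 45.2
```

Emit:
servo_tool --rows '[{"x": 0, "y": 0.5, "z": 0, "turn": 0, "fingers": 4.2}, {"x": 0, "y": 0.5, "z": -0.15, "turn": 0, "fingers": 3.9}, {"x": 0, "y": 0.5, "z": -0.15, "turn": 0, "fingers": 3.6}, {"x": 0, "y": 0.5, "z": -0.2, "turn": 0, "fingers": 3.3}, {"x": 0, "y": 0.5, "z": -0.2, "turn": 0, "fingers": 3.0}, {"x": 0, "y": 0.5, "z": -0.2, "turn": 0, "fingers": 2.6}, {"x": 0, "y": 0.5, "z": -0.2, "turn": 0, "fingers": 2.3}]'

```text
clock: 15.23
position: [636.6, 142.1, 76.1]
ee_rot: [0.996, 0.088, 0.0, 0.0]
contact_force: [-0.1, 0.5, -0.3]
gripper_width: 23.1
```

Run:
```python
from h import *
snap('wrist','w14')
```

```text
(no output)
```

View pics/w14.png

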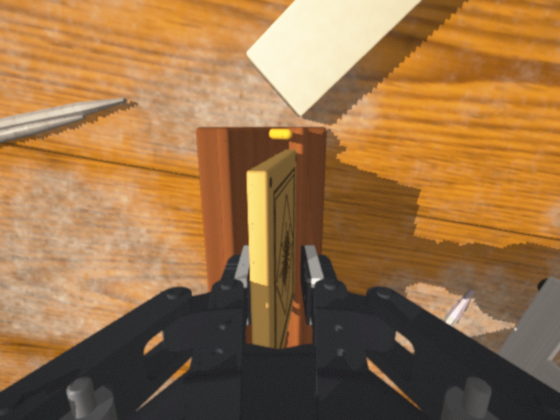

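It matches the first plate: nearly upright between the jaws. I close, then lift.

Emit:
servo_tool --rows '[{"x": 0, "y": 0.5, "z": -0.1, "turn": 0, "fingers": 1.8}, {"x": 0, "y": 0.4, "z": 0, "turn": 0, "fingers": 1.3}, {"x": 0, "y": 0.1, "z": 0, "turn": 0, "fingers": 0.9}, {"x": 0, "y": 0, "z": 0, "turn": 0, "fingers": 0.4}, {"x": 0, "y": 0, "z": 0, "turn": 0, "fingers": 0}, {"x": 0, "y": 0, "z": 0, "turn": 0, "fingers": 0}, {"x": 0, "y": 0, "z": 0, "turn": 0, "fingers": 0}]'

```text
clock: 15.87
position: [637.7, 134.7, 76.1]
ee_rot: [0.996, 0.088, -0.0, -0.001]
contact_force: [-2.2, 5.2, 1.3]
gripper_width: 7.5
```

Emit:
servo_tool --rows '[{"x": 0, "y": -0.1, "z": -0.6, "turn": 0, "fingers": 0}, {"x": 0, "y": 0, "z": -1.5, "turn": 0, "fingers": 0}, {"x": 0, "y": 0, "z": -2.5, "turn": 0, "fingers": 0}, {"x": 0, "y": 0, "z": -3, "turn": 0, "fingers": 0}, {"x": 0, "y": 0, "z": -3, "turn": 0, "fingers": 0}, {"x": 0, "y": 0, "z": -2, "turn": 0, "fingers": 0}, {"x": 0, "y": 0, "z": 0, "turn": 0, "fingers": 0}, {"x": 0, "y": 0, "z": 0, "turn": 0, "fingers": 0}]'

```text
clock: 16.53
position: [637.4, 133.9, 201.7]
ee_rot: [0.996, 0.088, -0.001, -0.0]
contact_force: [0.1, -0.4, -5.7]
gripper_width: 7.5
```

Run:
```python
from h import *
from scipy.spatial.transform import Rotation as Rn
from bench import arm
s=arm.read_state();print(s['position'],2*np.degrees(np.arctan2(s['ee_rot'][1],s['ee_rot'][0])),s['contact_force'],s['gripper_width'])
snap('wrist','w15')
p,d,T,k=load('w15');t=s['position'];R=Rn.from_quat(s['ee_rot']).as_matrix();W=world(d,T,k)
for v in(160,165,170,175,180,200,220,240):print(v,(R.T@(W[v,279]-t)).round(1))
c=p[120:360,200:360,::-1];cv2.imwrite('pics/w15c.png',cv2.resize(c,None,fx=3.5,fy=2.5,interpolation=cv2.INTER_CUBIC))
```

```text
[637.40462882 133.932281   201.68019507] 10.042681932359741 [ 0.11622358 -0.39191643 -5.70911495] 7.472655254737108
160 [ 56.2   0.3 -11.8]
165 [ 56.    0.3 -26.8]
170 [ 56.    0.3 -39.7]
175 [ 54.3   0.3 -39.8]
180 [ 52.6   0.3 -40.6]
200 [ 45.4   0.3 -40.9]
220 [ 37.6   0.3 -40.4]
240 [ 29.5   0.3 -40. ]
```

View pics/w15c.png

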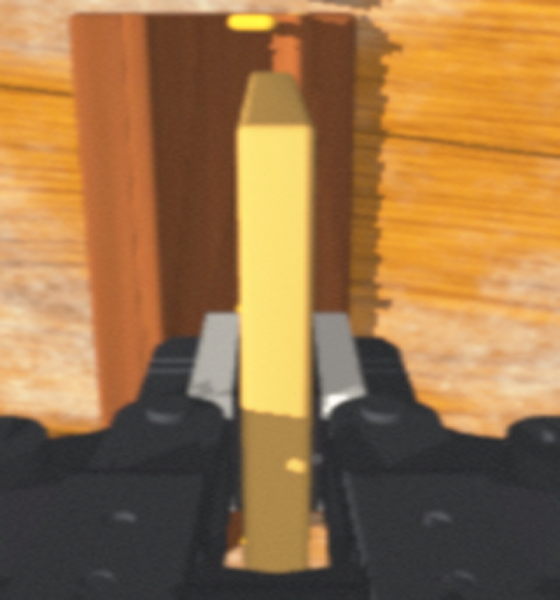

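Same good hold (level, middle within about 1 mm). Over to the left slot.

Emit:
servo_tool --rows '[{"x": -1.53, "y": 3, "z": 0, "turn": 0, "fingers": 0}, {"x": -1.53, "y": 3, "z": 0, "turn": 0, "fingers": 0}, {"x": -1.53, "y": 3, "z": 0, "turn": 0, "fingers": 0}, {"x": -1.53, "y": 3, "z": 0, "turn": 0, "fingers": 0}, {"x": -1.53, "y": 3, "z": 0, "turn": 0, "fingers": 0}, {"x": -1.53, "y": 3, "z": 0, "turn": 0, "fingers": 0}, {"x": -1.53, "y": 3, "z": 0, "turn": 0, "fingers": 0}, {"x": -1.53, "y": 3, "z": 0, "turn": 0, "fingers": 0}]'

```text
clock: 17.25
position: [556.9, -124.9, 199.0]
ee_rot: [0.996, 0.088, -0.003, -0.001]
contact_force: [1.2, 0.3, -3.7]
gripper_width: 7.1
```

Emit:
servo_tool --rows '[{"x": 0, "y": 0, "z": 0, "turn": 6.47, "fingers": 0}, {"x": 0, "y": 0, "z": 0, "turn": 6.47, "fingers": 0}, {"x": 0, "y": 0, "z": 0, "turn": 6.47, "fingers": 0}, {"x": 0, "y": 0, "z": 1, "turn": 0, "fingers": 0}, {"x": 0, "y": 0, "z": 1, "turn": 0, "fingers": 0}, {"x": 0, "y": 0, "z": 1, "turn": 0, "fingers": 0}, {"x": 0, "y": 0, "z": 0.5, "turn": 0, "fingers": 0}, {"x": 0, "y": 0, "z": 0, "turn": 0, "fingers": 0}, {"x": 0, "y": 0, "z": 0, "turn": 0, "fingers": 0}]'

```text
clock: 18.0
position: [559.3, -123.5, 166.4]
ee_rot: [0.997, -0.081, -0.001, 0.0]
contact_force: [-0.1, -0.0, -4.2]
gripper_width: 7.4
```

Run:
```python
from h import *
from bench import arm
snap('wrist','w16')
s=arm.read_state();print(s['position'],2*np.degrees(np.arctan2(s['ee_rot'][1],s['ee_rot'][0])),s['contact_force'],s['gripper_width'])
p,d,T,k=load('w16')
c=p[120:270,160:400,::-1];cv2.imwrite('pics/w16c.png',cv2.resize(c,None,fx=3.3,fy=3.3,interpolation=cv2.INTER_CUBIC))
```

```text
[ 559.80175892 -123.48235715  167.21674094] -9.26638675166878 [-0.0101098  -0.47539608 -4.26908753] 6.6820043013848505
```

View pics/w16c.png

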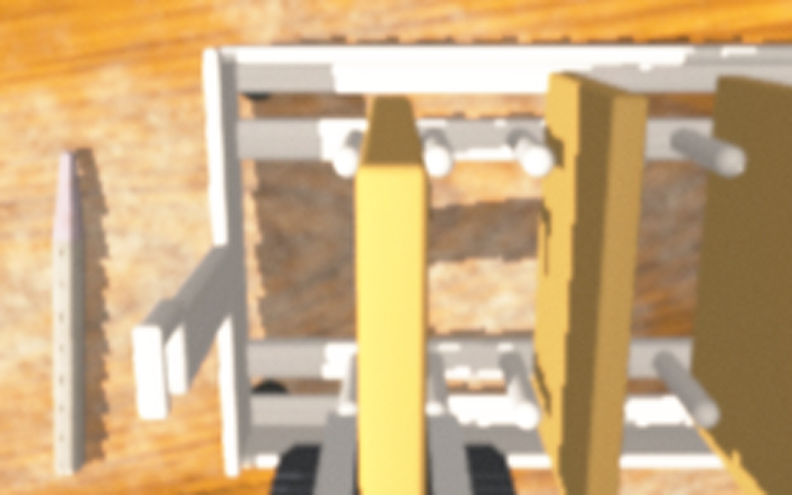

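The plate is centred between the rods of the left slot (rod tops at crop x 346 and 438, plate at 392). I lower it.

Emit:
servo_tool --rows '[{"x": -0.1, "y": 0, "z": 2, "turn": 0, "fingers": 0}, {"x": 0, "y": 0, "z": 2, "turn": 0, "fingers": 0}, {"x": 0, "y": 0, "z": 2, "turn": 0, "fingers": 0}, {"x": 0, "y": 0, "z": 1.5, "turn": 0, "fingers": 0}, {"x": 0, "y": 0, "z": 1, "turn": 0, "fingers": 0}, {"x": 0, "y": 0, "z": 0.5, "turn": 0, "fingers": 0}, {"x": 0, "y": 0, "z": 0.5, "turn": 0, "fingers": 0}, {"x": 0, "y": 0, "z": 0, "turn": 0, "fingers": 0}, {"x": 0, "y": 0, "z": 0, "turn": 0, "fingers": 0}]'

```text
clock: 18.8
position: [559.3, -123.4, 73.1]
ee_rot: [0.997, -0.081, 0.001, 0.0]
contact_force: [0.0, -0.2, -4.5]
gripper_width: 7.3
```

Emit:
servo_tool --rows '[{"x": 0, "y": 0, "z": 0.2, "turn": 0, "fingers": 0}, {"x": 0, "y": 0, "z": 0.2, "turn": 0, "fingers": 0}, {"x": 0, "y": 0, "z": 0, "turn": 0, "fingers": 0}]'

```text
clock: 19.05
position: [558.5, -123.4, 68.4]
ee_rot: [0.997, -0.081, 0.0, -0.0]
contact_force: [-0.6, -0.9, -3.9]
gripper_width: 7.6
```

Emit:
servo_tool --rows '[{"x": 0, "y": 0, "z": 0.2, "turn": 0, "fingers": 0}, {"x": 0, "y": 0, "z": 0.1, "turn": 0, "fingers": 0}, {"x": 0, "y": 0, "z": 0, "turn": 0, "fingers": 0}]'

```text
clock: 19.3
position: [558.4, -123.4, 65.1]
ee_rot: [0.997, -0.081, -0.0, 0.0]
contact_force: [-0.0, -0.3, -5.5]
gripper_width: 7.2
```

Emit:
servo_tool --rows '[{"x": 0, "y": 0, "z": 0.15, "turn": 0, "fingers": 0}, {"x": 0, "y": 0, "z": 0, "turn": 0, "fingers": 0}]'

```text
clock: 19.47
position: [558.8, -123.5, 64.0]
ee_rot: [0.997, -0.081, 0.0, 0.0]
contact_force: [0.7, -0.5, -3.6]
gripper_width: 7.2
```

Emit:
servo_tool --rows '[{"x": 0, "y": 0, "z": 0.1, "turn": 0, "fingers": 0}, {"x": 0, "y": 0, "z": 0, "turn": 0, "fingers": 0}]'

```text
clock: 19.63
position: [558.9, -123.5, 63.9]
ee_rot: [0.997, -0.081, 0.0, 0.0]
contact_force: [-1.8, 0.9, 3.0]
gripper_width: 7.2
```

Seated (upward force on the tool). I release, rise and look.

Emit:
servo_tool --rows '[{"x": 0, "y": 0, "z": 0, "turn": 0, "fingers": 1.2}, {"x": 0, "y": 0, "z": 0, "turn": 0, "fingers": 2.2}, {"x": 0, "y": 0, "z": 0, "turn": 0, "fingers": 2.6}, {"x": 0, "y": 0, "z": 0, "turn": 0, "fingers": 2.6}, {"x": 0, "y": 0, "z": -1, "turn": 0, "fingers": 2.6}, {"x": 0, "y": 0, "z": -3, "turn": 0, "fingers": 2.6}, {"x": 0, "y": 0, "z": -4, "turn": 0, "fingers": 2.6}, {"x": 0, "y": 0, "z": -4, "turn": 0, "fingers": 2}, {"x": 0, "y": 0, "z": -4, "turn": 0, "fingers": 1}, {"x": 0, "y": 0, "z": -3, "turn": 0, "fingers": 0}]'

```text
clock: 20.47
position: [559.9, -123.5, 257.6]
ee_rot: [0.997, -0.081, 0.003, 0.0]
contact_force: [1.8, 0.1, 0.3]
gripper_width: 0.8
```

Emit:
servo_tool --rows '[{"x": -2.5, "y": 1, "z": 0, "turn": 0, "fingers": 0}, {"x": -2.5, "y": 1, "z": 0, "turn": 0, "fingers": 0}, {"x": -2.5, "y": 1, "z": 0, "turn": 0, "fingers": 0}, {"x": 0, "y": 0, "z": 0, "turn": 0, "fingers": 0}, {"x": 0, "y": 0, "z": 0, "turn": 0, "fingers": 0}]'

```text
clock: 20.88
position: [479.4, -141.0, 254.0]
ee_rot: [0.997, -0.081, 0.002, -0.0]
contact_force: [0.3, 0.4, -0.6]
gripper_width: 0.2
```

Run:
```python
from h import *
from bench import arm
s=arm.read_state();print(s['position'],2*np.degrees(np.arctan2(s['ee_rot'][1],s['ee_rot'][0])))
snap('wrist','w17')
```

```text
[ 479.43342536 -141.00494786  254.03414023] -9.333214070341715
```

View pics/w17.png

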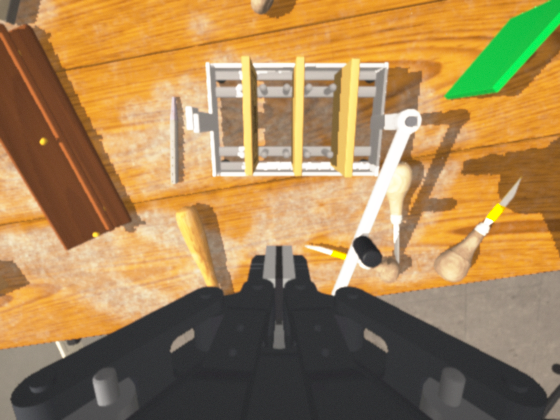

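All three plates stand in their slots (strips at columns 248, 299 and 348). The keeper is still aside, with its knob near (367,251). I locate the knob for the push back.

Run:
```python
from h import *
p,d,T,k=load('w17')
m=(p.max(2)<60).astype(np.uint8);m[:,:340]=0;m[280:]=0;m[:220]=0;m[:,400:]=0
n,l,st,ce=cv2.connectedComponentsWithStats(m);i=1+st[1:,4].argmax();print(st[i],ce[i])
c0=np.array([549.8,-172.8]);a=np.radians(-9.4);R=np.array([[np.cos(a),-np.sin(a)],[np.sin(a),np.cos(a)]])
q=ray(*ce[i],140,T,k)[:2];print(q,R.T@(q-c0))
K=R.T@(q-c0);print('theta',np.arctan2(-K[0],K[1]+100),np.hypot(K[0],K[1]+100))
# plates tops at z=104
for u in((248,57,175),(299,57,175),(352,58,175)):
  A=ray(u[0],u[1],104,T,k)[:2];B=ray(u[0],u[2],104,T,k)[:2];print((R.T@(A-c0)).round(1),(R.T@(B-c0)).round(1))
t=np.array([478.8,-141.2]);print('tcp',R.T@(t-c0))
```

```text
[354 237  27  27 330] [365.9030303  247.48484848]
[ 424.9355808  -216.21245821] [-116.09737844  -63.22312415]
theta 1.2640205423017972 121.78316746876882
[55.4 48.2] [-52.8  51.2]
[55.5  1.8] [-52.7  -0.5]
[ 54.7 -46.4] [-52.6 -54.1]
tcp [-75.20772388  19.57953699]
```

The plates measure well centred. The knob is at carrier (-118,-61), θ≈1.25 rad. I go down on its outer side, clear of it.

Emit:
servo_tool --rows '[{"x": -2.5, "y": 2.7, "z": 0, "turn": 0, "fingers": 0}, {"x": -2.5, "y": 2.7, "z": 0, "turn": 0, "fingers": 0}, {"x": -2.5, "y": 2.6, "z": 0, "turn": 0, "fingers": 0}, {"x": 0, "y": 0, "z": 3, "turn": 0, "fingers": 0}, {"x": 0, "y": 0, "z": 3, "turn": 0, "fingers": 0}, {"x": 0, "y": 0, "z": 3, "turn": 0, "fingers": 0}, {"x": 0, "y": 0, "z": 3, "turn": 0, "fingers": 0}, {"x": 0, "y": 0, "z": 0, "turn": 0, "fingers": 0}]'

```text
clock: 21.6
position: [390.0, -206.8, 127.9]
ee_rot: [0.997, -0.082, -0.006, -0.001]
contact_force: [-0.1, -0.3, -0.7]
gripper_width: 0.3
```

```bash
cat >> h.py <<'E'
c0=np.array([549.8,-172.8]);_a=np.radians(-9.4);RC=np.array([[np.cos(_a),-np.sin(_a)],[np.sin(_a),np.cos(_a)]])
E
python3 - <<'E'
from h import *
from bench import arm
s=arm.read_state();print(s['position'],RC.T@(s['position'][:2]-c0),s['contact_force'])
snap('wrist','w18')
E
```

```text
[ 389.96390848 -206.77059243  127.86535193] [-152.14155861  -59.61982426] [-0.06604705 -0.32823609 -0.74850772]
```

View pics/w18.png

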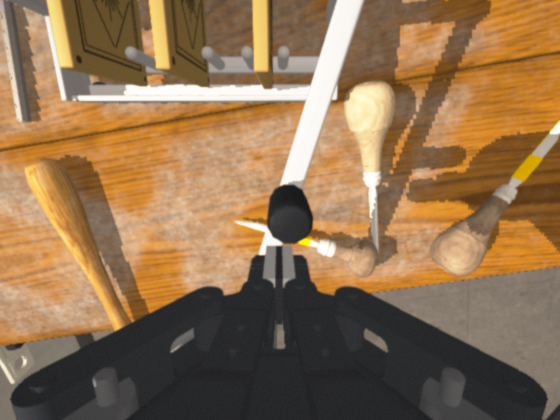

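The knob is just ahead of the closed fingers at (290,215). I push it round along its arc.

Emit:
servo_tool --rows '[{"x": 0.8, "y": 0, "z": -0.3, "turn": 0, "fingers": 0}, {"x": 0.7, "y": -0.3, "z": 0, "turn": 0, "fingers": 0}, {"x": 0.4, "y": -0.8, "z": 0, "turn": 0, "fingers": 0}, {"x": 0.4, "y": -0.8, "z": 0, "turn": 0, "fingers": 0}, {"x": 0.4, "y": -0.8, "z": 0, "turn": 0, "fingers": 0}, {"x": 0.5, "y": -0.7, "z": 0, "turn": 0, "fingers": 0}, {"x": 0.5, "y": -0.7, "z": 0, "turn": 0, "fingers": 0}, {"x": 0.5, "y": -0.6, "z": 0, "turn": 0, "fingers": 0}, {"x": 0, "y": 0, "z": 0, "turn": 0, "fingers": 0}]'

```text
clock: 22.4
position: [434.9, -163.8, 135.6]
ee_rot: [0.997, -0.082, -0.009, -0.003]
contact_force: [-17.3, 20.7, 10.3]
gripper_width: -0.2
```

Run:
```python
from h import *
from bench import arm
s=arm.read_state();print(s['position'],RC.T@(s['position'][:2]-c0),s['contact_force'])
snap('wrist','w19')
```

```text
[ 434.92019478 -163.83046242  135.55595658] [-114.80217612   -9.91375866] [-17.26946089  20.71354653  10.27024649]
```

View pics/w19.png

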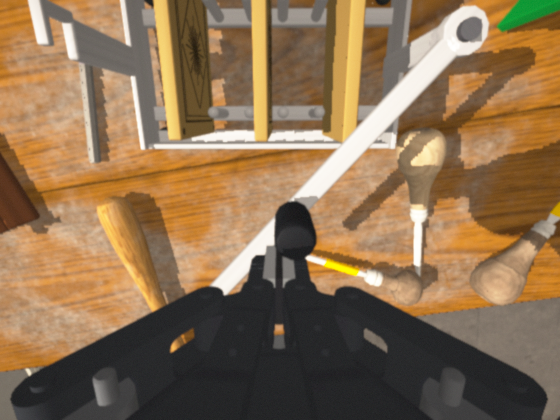

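The force has risen to about 27 N: the knob sits off to the right of the fingers (about 8 mm), on their corner. I move back sideways to recentre.

Emit:
servo_tool --rows '[{"x": -0.6, "y": 0, "z": 0, "turn": 0, "fingers": 0}, {"x": -0.4, "y": 0.5, "z": 0, "turn": 0, "fingers": 0}, {"x": 0, "y": 0.6, "z": 0, "turn": 0, "fingers": 0}, {"x": 0, "y": 0, "z": 0, "turn": 0, "fingers": 0}, {"x": 0, "y": 0, "z": 0, "turn": 0, "fingers": 0}]'

```text
clock: 22.87
position: [431.6, -178.0, 137.1]
ee_rot: [0.997, -0.082, 0.002, 0.0]
contact_force: [-0.7, 0.3, 0.6]
gripper_width: -0.1
```

Run:
```python
from h import *
from bench import arm
s=arm.read_state();print(s['position'],RC.T@(s['position'][:2]-c0),s['contact_force'])
snap('wrist','w20')
snap('scene','s20')
p,d,T,k=load('s20')
c=p[160:320,280:440,::-1];cv2.imwrite('pics/s20c.png',cv2.resize(c,None,fx=3.7,fy=3.7,interpolation=cv2.INTER_CUBIC))
```

```text
[ 431.60446103 -177.98576317  137.13032345] [-115.76145862  -24.42052971] [-0.70804778  0.30088058  0.64235127]
```

View pics/w20.png

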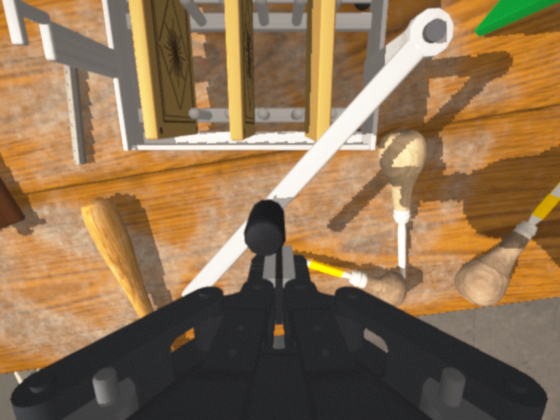

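View pics/s20c.png

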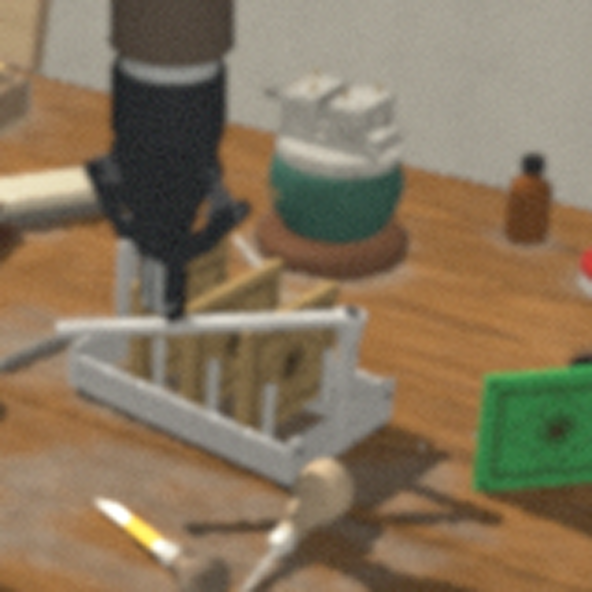

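Run:
```python
from h import *
p,d,T,k=load('w20')
f=lambda u,v,z:RC.T@(ray(u,v,z,T,k)[:2]-c0)
print('piv',f(432,32,120),'knob top',f(265,238,158),'knob base',f(268,205,122),'barend',f(190,293,116))
K=f(265,238,158);P=f(432,32,120);print(np.arctan2(-(K-P)[0],(K-P)[1]),np.linalg.norm(K-P))
```

```text
piv [ -1.1563915  -98.69498601] knob top [-93.36051066 -18.17378318] knob base [-87.97385712 -18.29662227] barend [-148.05459956   32.27585294]
0.8529339972932557 122.4143116453531
```

The knob is at carrier (-92,-18), θ≈0.84, and the force is gone. I continue with the fingers centred on it.

Emit:
servo_tool --rows '[{"x": 0.5, "y": -0.5, "z": 0.2, "turn": 0, "fingers": 0}, {"x": 0.63, "y": -0.6, "z": 0.1, "turn": 0, "fingers": 0}, {"x": 0.63, "y": -0.6, "z": 0, "turn": 0, "fingers": 0}, {"x": 0.64, "y": -0.5, "z": 0, "turn": 0, "fingers": 0}, {"x": 0.73, "y": -0.4, "z": 0, "turn": 0, "fingers": 0}, {"x": 0.73, "y": -0.4, "z": 0, "turn": 0, "fingers": 0}, {"x": 0.73, "y": -0.4, "z": 0, "turn": 0, "fingers": 0}]'

```text
clock: 23.55
position: [481.8, -150.6, 132.5]
ee_rot: [0.997, -0.081, -0.0, -0.0]
contact_force: [-1.0, 0.5, -0.5]
gripper_width: -0.0
```

Run:
```python
from h import *
from bench import arm
s=arm.read_state();print(s['position'],RC.T@(s['position'][:2]-c0),s['contact_force'])
snap('wrist','w21')
```

```text
[ 481.7590009  -150.55032169  132.51861756] [-70.76130568  10.83805158] [-1.00927402  0.5145549  -0.49555536]
```

View pics/w21.png

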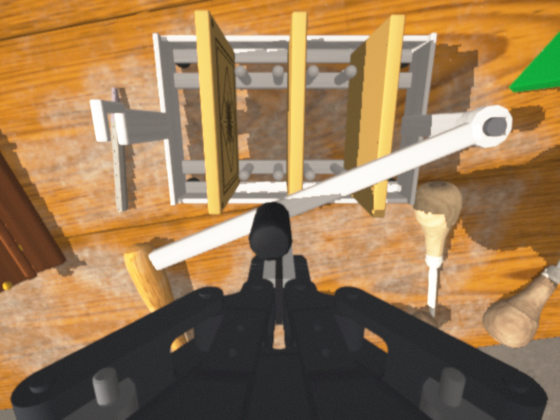

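Contact is light and centred at θ≈0.4. On towards home, slower at the end.

Emit:
servo_tool --rows '[{"x": 0.83, "y": -0.3, "z": 0, "turn": 0, "fingers": 0}, {"x": 0.83, "y": -0.3, "z": 0, "turn": 0, "fingers": 0}, {"x": 0.83, "y": -0.2, "z": 0, "turn": 0, "fingers": 0}, {"x": 0.7, "y": -0.1, "z": 0, "turn": 0, "fingers": 0}, {"x": 0.6, "y": -0.1, "z": 0, "turn": 0, "fingers": 0}, {"x": 0.5, "y": 0, "z": 0, "turn": 0, "fingers": 0}, {"x": 0, "y": 0, "z": 0, "turn": 0, "fingers": 0}]'

```text
clock: 24.18
position: [526.4, -148.6, 132.9]
ee_rot: [0.997, -0.081, 0.001, 0.0]
contact_force: [-0.0, 0.6, -0.1]
gripper_width: -0.0
```

Emit:
servo_tool --rows '[{"x": 0.3, "y": 0, "z": 0, "turn": 0, "fingers": 0}, {"x": 0.2, "y": 0, "z": 0, "turn": 0, "fingers": 0}, {"x": 0, "y": 0, "z": 0, "turn": 0, "fingers": 0}]'

```text
clock: 24.43
position: [530.0, -149.2, 132.8]
ee_rot: [0.997, -0.081, 0.0, 0.0]
contact_force: [0.2, -0.5, 0.2]
gripper_width: 0.2
```

Run:
```python
from h import *
from bench import arm
s=arm.read_state();print(s['position'],RC.T@(s['position'][:2]-c0),s['contact_force'])
snap('wrist','w22')
```

```text
[ 530.03451972 -149.24037008  132.82197279] [-23.34797183  20.01505893] [ 0.20946134 -0.51765214  0.24198621]
```

View pics/w22.png

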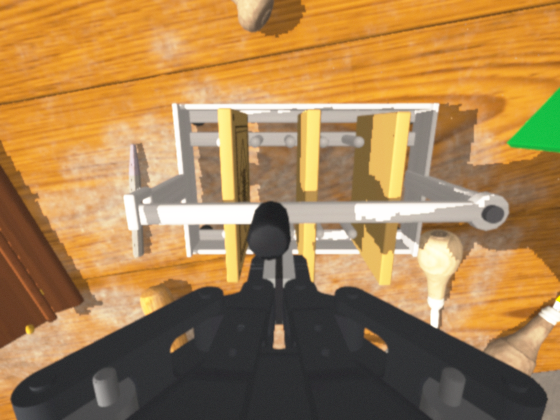

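The bar is at the catch post. I push the last bit until it stops.

Emit:
servo_tool --rows '[{"x": 0.2, "y": 0, "z": 0, "turn": 0, "fingers": 0}, {"x": 0.2, "y": 0, "z": 0, "turn": 0, "fingers": 0}, {"x": 0, "y": 0, "z": 0, "turn": 0, "fingers": 0}]'

```text
clock: 24.73
position: [531.2, -149.5, 132.8]
ee_rot: [0.997, -0.081, -0.003, -0.0]
contact_force: [-6.2, 2.7, 4.5]
gripper_width: 0.2
```

Emit:
servo_tool --rows '[{"x": 0.2, "y": 0, "z": 0, "turn": 0, "fingers": 0}, {"x": 0, "y": 0, "z": 0, "turn": 0, "fingers": 0}]'

```text
clock: 24.9
position: [531.2, -149.5, 132.6]
ee_rot: [0.997, -0.082, -0.005, -0.0]
contact_force: [-11.4, 4.5, 8.4]
gripper_width: 0.0
```

Hard stop: the position stays at 531.2 while the force rises to about 11 N. I back off, rise and check.

Emit:
servo_tool --rows '[{"x": -0.8, "y": 0, "z": 0, "turn": 0, "fingers": 0}, {"x": -1.5, "y": 0, "z": 0, "turn": 0, "fingers": 0}, {"x": -1, "y": 0, "z": -3, "turn": 0, "fingers": 0}, {"x": -1, "y": 0, "z": -4, "turn": 0, "fingers": 0}, {"x": 0, "y": 0, "z": -4, "turn": 0, "fingers": 0}, {"x": 0, "y": 0, "z": -2, "turn": 0, "fingers": 0}, {"x": 0, "y": 0, "z": 0, "turn": 0, "fingers": 0}, {"x": 0, "y": 0, "z": 0, "turn": 0, "fingers": 0}]'

```text
clock: 25.57
position: [494.0, -143.0, 264.4]
ee_rot: [0.997, -0.081, 0.002, -0.0]
contact_force: [0.1, 0.3, -0.7]
gripper_width: -0.2
```

Run:
```python
from h import *
from bench import arm
s=arm.read_state();print(s['position'],RC.T@(s['position'][:2]-c0),s['contact_force'])
snap('wrist','w23');snap('scene','s23')
p,d,T,k=load('w23')
c=p[40:230,130:430,::-1];cv2.imwrite('pics/w23c.png',cv2.resize(c,None,fx=2.6,fy=2.6,interpolation=cv2.INTER_CUBIC))
p,d,T,k=load('s23')
c=p[180:310,270:430,::-1];cv2.imwrite('pics/s23c.png',cv2.resize(c,None,fx=4.5,fy=4.5,interpolation=cv2.INTER_CUBIC))
```

```text
[ 493.9956132  -143.0459641   264.36625771] [-59.91466106  20.24019835] [ 0.10323464  0.27411624 -0.72658166]
```

View pics/w23c.png

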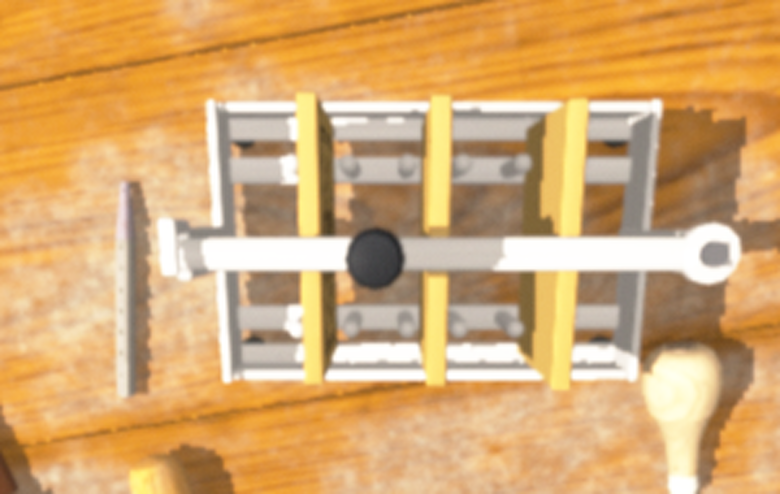

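View pics/s23c.png

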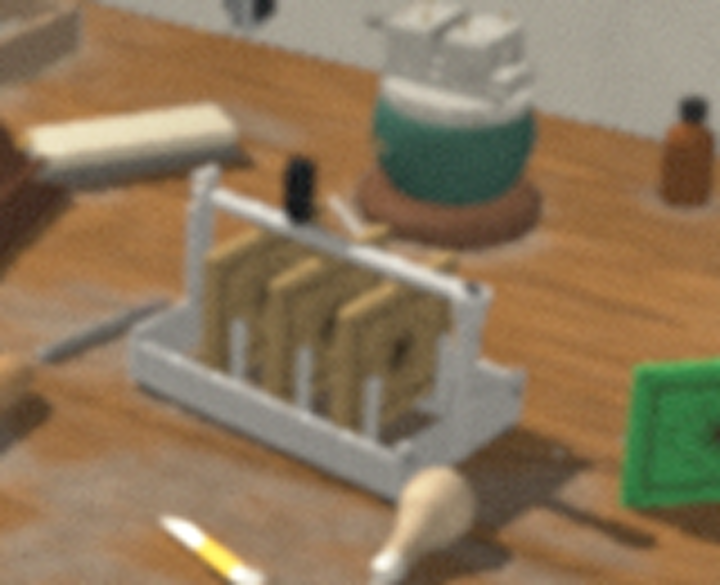

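Both views show the three plates standing in their slots and the keeper bar lying from pivot to catch. I check the bar angle numerically.

Run:
```python
from h import *
p,d,T,k=load('w23')
f=lambda x,y,z:RC.T@(ray(130+x/2.6,40+y/2.6,z,T,k)[:2]-c0)
P=f(714,254,120);E=f(210,254,116.5);K=f(375,255,158);print(P,E,K)
print('theta bar',np.arctan2(-(E-P)[0],(E-P)[1]),'knob',np.arctan2(-(K-P)[0],(K-P)[1]))
for a,b in(((310,93),(315,383)),((440,96),(435,385)),((578,98),(560,388))):
  A=f(*a,104);B=f(*b,104);print(((A+B)/2).round(1),np.linalg.norm(A-B).round(1))
p0,_,_,_=load('top0')
snap('top','t23')
p,_,_,_=load('t23');cv2.imwrite('pics/t23d.png',cv2.absdiff(p,p0)[80:310,100:540,::-1])
```

```text
[ -0.55289328 -99.98174813] [-1.05734698 86.54937104] [ 0.51356997 24.29324624]
theta bar 0.0027043877054337925 knob -0.008581268365645172
[ 1.7 49.4] 108.9
[0.9 0.9] 108.7
[  0. -50.] 109.2
```

View pics/t23d.png

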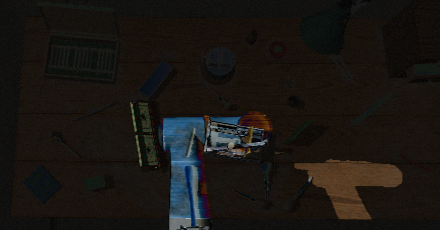

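The keeper measures about 0 rad and the plates are within 2 mm of their slot middles. The top-view difference shows changes only at the plates, the carrier and the arm with its shadow, so the tools have not moved. I hand in.

Run:
```python
from bench import arm
print(arm.job_done())
```

```text
the job is handed in; nothing more can be done
None
```

I swung the keeper aside to about 1.25 rad. I tipped each plate upright off the rest, the near one into the middle slot and the far one into the left slot, and lowered each until it touched its seat before letting go. Then I pushed the keeper home against its stop, and the job was handed in at about 26 s.

**Last checks:**
- **Plates:** all three stand with their centres within about 2 mm of their slot middles.
- **Keeper:** its angle measures about 0.00 rad (bar +0.003, knob -0.009).
- **Tools:** a before/after top view shows no tool moved. The area hidden by the arm and its shadow could not be compared.
- **Arm:** clear of everything, with no contact force.

**What went wrong on the way:**
- The first two move calls were refused for missing keys, without moving the arm.
- While closing the keeper, the knob slipped to the corner of the fingers and the force briefly reached about 29 N. I backed off, recentred, and the rest of the push was light until the stop.

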